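Lock the food box

TASK

Put the food standing on the worktop to the right of the wooden box (whichever of salt shaker, spice jar and lemon are there) into the box and shut its lid. Then take the red key off its hook, push it fully into the box's lock, turn it clockwise to its stop and back home, draw it out, and hang it back on its hook. Leave everything else where it stands.

Things in the scene. Friction and masses are not known exactly. Their poses are not given: they have to be found in the camera images.
- food_box: open wooden box, fixed, outside 155 (x) x 215 (y) x 117 (z) mm, walls and floor 6 mm; origin at the centre of its underside, z up, y along its long side, +x towards its hinge at the back. A grey lock housing, 60 x 60 mm and 125 mm high, stands against its -y end, near the front.
- lid (a joint): box lid: panel 155 x 215 x 8 mm, hinged along the back rim (box frame x = +77.5, z = 117.5 mm); 0 = shut flat on the rim, grows as it opens, about 1.5 rad = upright. Stiff hinge: it stays where it is left, about 2 N at the free edge moves it. A small knob, 35 mm high, sits on its outer face at mid width, 30 mm from the free edge.
- lock_mouth (a point): centre of the mouth of the keyway, on the brass plug in the top of the lock housing (128 mm above the worktop); axes as the box's, the lock's axis is z. With the plug at home the keyway is a slot 8.5 mm (x) x 23 mm (y), 38 mm deep, chamfered 3 mm at the mouth.
- lock_plug (a joint): turn of the brass lock plug, rad: 0 = home, grows clockwise seen from above, stop at 1.3. Only light friction (0.06 N m), no spring. The key has about 0.13 rad of play in it either way.
- key_head (a point): centre of the red grip on top of the key, 36 (y) x 12 (x) x 32 (z) mm, where to grasp it. Axes: z from blade tip to grip, y along the width of the flat key. The key is 116 mm long (this point 100 mm above the tip), 60 g. Below the grip its bow has an opening 26 mm wide, from 50 to 84 mm above the tip, by which it hangs on the hook, blade down.
- key_tip (a point): tip of the key's blade; blade 20 (y) x 6 (x) mm, 36 mm long up to a shoulder that comes to rest on the brass plug when the key is fully in; axes as key_head
- hook_stand: fixed steel key hook: foot 100 mm across, post 12 mm thick at the origin (underside centre, z up), level peg 7 mm thick, axis 180 mm up, from the post along the stand's -x for 72 mm, then an upturned tip 12 mm higher (ends at x = -80). A hung key faces along the peg, grip centre 199.5 mm up, 45 mm from the post at the start; raise it 12 to 27 mm to pass the tip.
- salt_mid (a point): middle of the glass salt shaker with grey cap, 44 mm across, 90 mm tall, z along it; may be absent. The food stands right of the box; the room's dish rack begins at x = 0.525 m behind it
- jar_mid (a point): middle of the square glass spice jar with black lid and red and black label, 44 x 44 x 107 mm, z along it; may be absent
- lemon_mid (a point): middle of the yellow lemon, 72 (x) x 55 (y) x 56 (z) mm; may be absent
- pepper_mill: wooden pepper mill, 58 mm across, 170 mm tall, origin under it, behind the box; to be left alone
- sprout_a: Brussels sprout, about 50 mm, far right, beside the dish rack; to be left alone
- sprout_b: Brussels sprout, about 55 mm, at the left, near the key hook; to be left alone
- tea_canister: cream canister with lid, 97 mm across, 120 mm tall, behind the box; to be left alone
- cheese: white wrapped cheese log on a clear tray, 103 mm long, at the back; to be left alone
- honey: squeeze bottle with red cap, 164 mm tall, at the back left; to be left alone
- vase: glass vase with tulips, 415 mm tall, at the back left; to be left alone
Mind the look-alikes: they are no part of the job. Leave any orange look-alike of the part that bears jar_mid alone.

How it is judged:
By the outcome, as a careful person would: the job done as asked, in the order asked, and still so for the second after the job is handed in, with the robot touching nothing.
Of salt, jar, lemon only 2 to 3 are there at a start; the rules pass over those that are not, and their reading is None.
At some moment in a run one of salt, jar, lemon may be knocked a few centimetres aside while the robot is not near it.
It also fails if it takes over 210 s, if anything falls off the work surface, if the arm or the gripper's body presses on something with over 40 N, if the wrist force passes 120 N, or if a joint passes its speed limit or range.

ROBOT

A 7-joint arm with a two-finger parallel gripper is mounted at the origin on a cart in front of the work surface, level with it; the furniture and walls round the work are solid. World frame = base frame: x ahead of the robot, y to its left, z up, the work surface at z = 0. Lengths are in m, angles in rad, forces in N, time in s.
With the tool pointing down it reaches from about 0.4 to 0.875 m from the base axis. Payload 19.3 kg.
Tool frame: the origin (TCP) lies at the very end of the fingers, on their centre line; the grasp point (between the pads) lies 19 mm behind it; z points along the fingers, y is the direction in which the jaws open and shut (so a half turn about z gives the same grasp; the last joint's range is limited). The gripper opens to 85 mm and grips with 20 to 120 N. Pads are 22 mm wide; open, the fingers measure 114 mm over their backs; the gripper's body (76 mm by 85 mm) begins 54 mm behind the grasp point. The pads swing forward as they close: fully open they stand 13 mm farther back than shut.
Start: joints at [-1.411, 0.521, -0.036, 1.599, 0.021, 1.021, -0.113], TCP at [0.142, 0.609, 0.231] pointing down, gripper open.
Joint ranges: [-2.91, 2.91], [-0.3, 2.13], [-1.5, 1.42], [0.17, 2.43], [-1.26, 4.41], [0.16, 1.93], [-2.52, 2.52]. Speed limits (rad/s): [1.89, 1.89, 2.39, 2.39, 3.01, 3.01, 3.01].

INTERFACE

Orientations are given as [roll, pitch, yaw] about the fixed x, y, z axes, in that order (R = Rz(yaw) Ry(pitch) Rx(roll)).
In Python, from workcell import bot, vision, job_done gives the robot as it stands.
- The arm moves only by the tool arm_command, never from a script. Its arguments are lists of equal length, an entry for each row: "gripper": the finger opening in cm, from 0 to 8.54; "slide": the shift along the tool's x, y, z in cm, a list of three; "turn": the turn, a rotation vector about the tool's x, y, z in degrees, a list of three. A call has 1 to 5 rows; each row is the pose to reach, as a shift and turn from the pose commanded when the call began, along the tool's axes at that moment; what a row does not reach only later rows make up. A row lasts 1/8 s, in which the tool goes at most 62.5 mm and 10.7 degrees, less where a joint would pass 70% of its speed; a pose out of reach is approached as far as the arm can. A call with a gripper value outside its range is refused whole. The fingers move at their own pace and stop on an object; "force" is the grip in N (left out, the last holds). Time passes only in rows, so rows that repeat a pose let the fingers close. It gives the time, the measured TCP pose, the force and the opening at its end, in the units of the state.
- bot.observe(): the state, without advancing time (a new reading comes with each control period).
- vision.grab_frame(name): name is "scene" or "side" or "wrist"; returns the picture (384x512x3 uint8, blue, green, red); there is no depth.
- vision.camera_model(name): a dict with "mtx" (3x3 intrinsics, pixels), "T" (4x4, takes a point from camera to world coordinates). Camera axes: x right, y down, z forward; pixel columns grow to the right and rows downward; lengths in m; the calibration is good to about 2 mm. A picture is of the moment at which its call begins: read the wrist's pose just before it. camera_model takes no time and is no camera call; for the wrist camera it gives the pose at the moment of the call.
- job_done(): hands the job in, once; it reports no verdict.
The state is a dict: "clock": time; "qpos": joint angles; "qd": joint speeds; "joint_efforts": joint torques, N m; "position": TCP position; "tool_rot": TCP orientation; "force": force on the tool from outside, world axes, zero at the start; "moment": the same for the moment, N m; "grip_width": finger opening in m.
Only numpy, scipy, OpenCV 4.12 (cv2) and the standard library are available. Lean on these libraries where they do the work, as an engineer would, in place of code of your own. Each camera call takes 0.05 s, during which the arm holds its last target. There are 200 camera calls.

## Working session

There is one attempt and no reset: what is moved stays moved. The work goes in short steps, Python scripts to look and compute and a tool call to move; the robot and the scene stay as the last step left them, time stands still between calls to the robot, and variables do not carry over. Pictures are saved under pics/ and viewed, about 12 in all and at most 16, crops included, and the job is handed in when it is done.

Besides the shell and the picture viewer there is one more tool, called as name(argument=value, ...) on one line, values as JSON. arm_command: Moves the arm, as the interface text tells. Its arguments: {"type":"object","properties":{"gripper":{"type":"array","items":{"type":"number"}},"slide":{"type":"array","items":{"type":"array","items":{"type":"number"}}},"turn":{"type":"array","items":{"type":"array","items":{"type":"number"}}},"force":{"type":"number"}},"required":["gripper","slide","turn"]}

```bash
ls; mkdir -p pics
python3 - <<'E'
from workcell import bot, vision
import cv2, numpy as np
np.set_printoptions(precision=3,suppress=True)
print(bot.observe())
for n in ("scene","side","wrist"):
    f=vision.grab_frame(n); cv2.imwrite(f"pics/{n}0.png",f)
    m=vision.camera_model(n); print(n,m["mtx"],m["T"])
E
```

```text
pics
{'clock': 0.0, 'qpos': array([-1.411,  0.522, -0.036,  1.6  ,  0.021,  1.021, -0.113]), 'qd': array([ 0.001,  0.   ,  0.   ,  0.001, -0.001,  0.   ,  0.   ]), 'joint_efforts': array([  0.003, -92.709,   1.982, -36.993,   0.018,   0.008,  -0.   ]), 'position': array([0.142, 0.608, 0.231]), 'tool_rot': array([-3.14 ,  0.   ,  2.912]), 'force': array([ 1.265,  0.622, -0.157]), 'moment': array([0.017, 0.02 , 0.004]), 'grip_width': 0.08545221656573888}
scene [[451.332   0.    248.367]
 [  0.    451.332 189.942]
 [  0.      0.      1.   ]] [[-0.553 -0.727  0.406  0.065]
 [-0.833  0.48  -0.275  0.215]
 [ 0.005 -0.49  -0.872  1.26 ]
 [ 0.     0.     0.     1.   ]]
side [[388.579   0.    258.481]
 [  0.    388.579 192.676]
 [  0.      0.      1.   ]] [[ 0.19  -0.857  0.478  0.084]
 [-0.982 -0.172  0.083 -0.21 ]
 [ 0.011 -0.485 -0.874  1.07 ]
 [ 0.     0.     0.     1.   ]]
wrist [[334.027   0.    254.839]
 [  0.    334.027 195.753]
 [  0.      0.      1.   ]] [[ 0.228  0.924  0.307  0.064]
 [ 0.974 -0.216 -0.072  0.627]
 [-0.     0.316 -0.949  0.374]
 [ 0.     0.     0.     1.   ]]
```

Run:
```python
import cv2, numpy as np
a=[cv2.imread(f"pics/{n}0.png") for n in("scene","side")]
im=np.hstack(a)
cv2.imwrite("pics/both0.png",cv2.resize(np.vstack(a),None,fx=1,fy=.78) if 0 else np.vstack(a)[:, :][0:768])
for n in("scene","side"):
    cv2.imwrite(f"pics/{n}0b.png",cv2.resize(cv2.imread(f"pics/{n}0.png"),(800,600),interpolation=cv2.INTER_CUBIC))
```

```text
(no output)
```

View pics/scene0b.png

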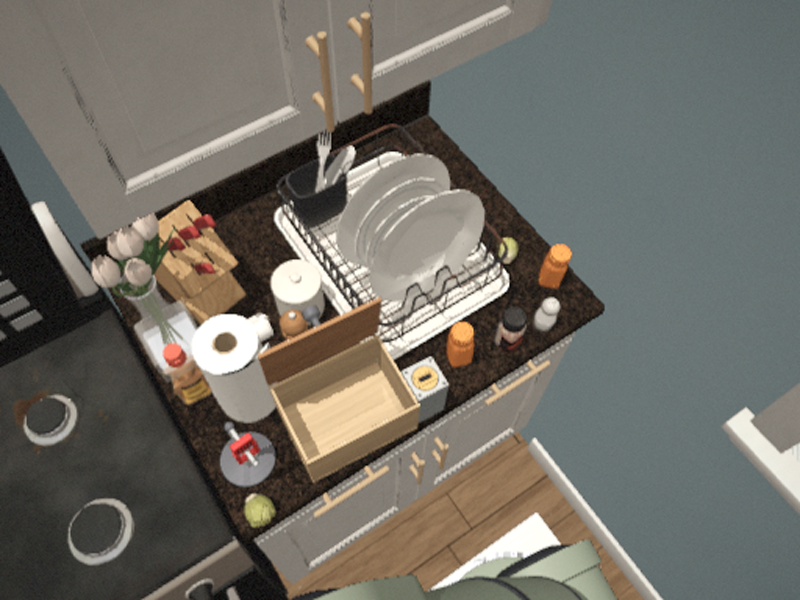

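View pics/side0b.png

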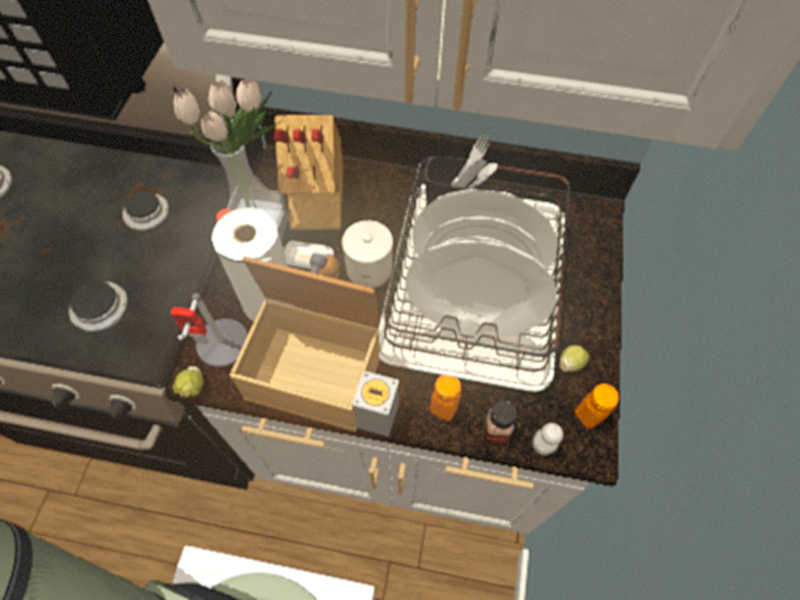

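Scene view: box at (345,400) with lid open at the back, lock plug at (425,378), and key (red) on its hook at (243,446). Of the food, I see the black-lidded jar at (513,325) and the white/grey-capped salt at (547,313). There is no lemon. The orange jars at (460,345) and (555,267) are look-alikes; the jar meant is the clear one with a black lid and red/black label, which a crop should confirm.

```bash
cat > h.py <<'E'
from workcell import bot, vision
import cv2, numpy as np
np.set_printoptions(precision=4,suppress=True)
def ray(m,u,v):
    d=m["T"][:3,:3]@np.linalg.solve(m["mtx"],[u,v,1.]); return m["T"][:3,3],d/np.linalg.norm(d)
def plane(m,u,v,z):
    o,d=ray(m,u,v); return o+d*(z-o[2])/d[2]
def tri(m1,p1,m2,p2):
    o1,d1=ray(m1,*p1);o2,d2=ray(m2,*p2)
    s=np.linalg.lstsq(np.c_[d1,-d2],o2-o1,rcond=None)[0]
    a=o1+d1*s[0];b=o2+d2*s[1]; return (a+b)/2,np.linalg.norm(a-b)
def proj(m,P):
    T=np.linalg.inv(m["T"]);c=T[:3,:3]@np.asarray(P)+T[:3,3];q=m["mtx"]@c;return q[:2]/q[2]
def crop(img,u,v,w,h,s,name):
    c=img[max(0,int(v-h/2)):int(v+h/2),max(0,int(u-w/2)):int(u+w/2)]
    c=cv2.resize(c,None,fx=s,fy=s,interpolation=cv2.INTER_CUBIC); 
    if name: cv2.imwrite(name,c)
    return c
E
python3 - <<'E'
from h import *
S=vision.camera_model("scene");D=vision.camera_model("side")
k=.64
pts={"salttop":((550,302),(553,429)),"jartop":((514,315),(503,409)),"plug":((425,378),(376,392)),"key":((243,447),(187,320)),
"orange":((461,330),(447,384)),"orange2":((560,251),(606,393))}
for n,(a,b) in pts.items():
    print(n,*tri(S,np.array(a)*k,D,np.array(b)*k))
print("plug z128",plane(S,425*k,378*k,.128),plane(D,376*k,392*k,.128))
for n,p in {"FL":(311,477),"FR":(418,410),"BR":(379,337),"BL":(272,386)}.items(): print(n,plane(S,p[0]*k,p[1]*k,.117))
a=cv2.imread("pics/scene0.png");b=cv2.imread("pics/side0.png")
c=[crop(a,335,205,80,60,5,None),crop(b,325,265,80,60,5,None),crop(a,160,290,80,60,5,None),crop(b,125,210,80,60,5,None)]
cv2.imwrite("pics/c1.png",np.vstack([np.hstack(c[:2]),np.hstack(c[2:])]))
E
```

```text
salttop [ 0.4329 -0.4072  0.0829] 0.00023757827067976453
jartop [ 0.4389 -0.3176  0.1148] 0.0012182078409015825
plug [ 0.4251 -0.1076  0.1207] 0.0010764852797283042
key [0.465  0.2143 0.1847] 0.002033395240218109
orange [ 0.4693 -0.2208  0.106 ] 0.0019220941332595174
orange2 [ 0.5037 -0.4858  0.1052] 0.002028728019187037
plug z128 [ 0.4222 -0.1055  0.128 ] [ 0.423  -0.1085  0.128 ]
FL [0.386  0.1455 0.117 ]
FR [ 0.3841 -0.0648  0.117 ]
BR [ 0.5365 -0.0852  0.117 ]
BL [0.5599 0.1214 0.117 ]
```

View pics/c1.png

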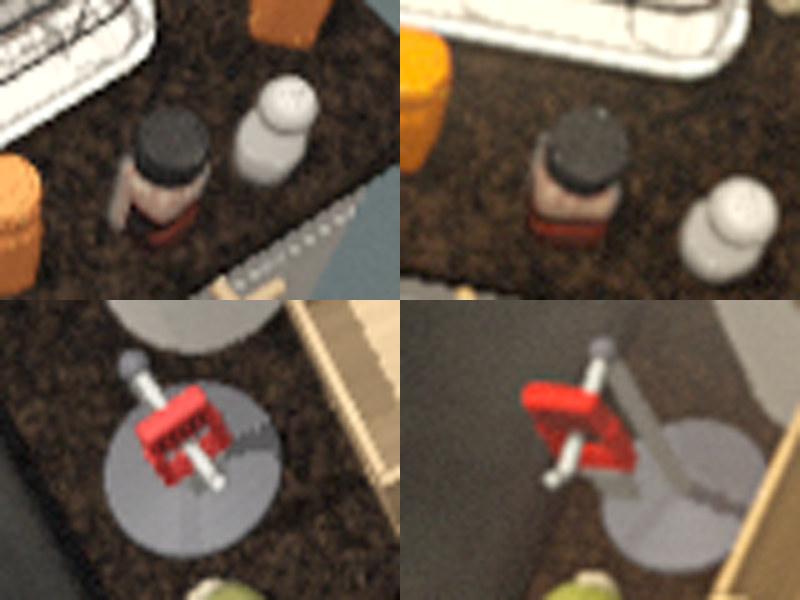

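The crop confirms it: the clear jar with the black lid and red/black label is at (338,205) in the scene image, and the salt is at (352,195). The orange bottles are the look-alikes. The key hangs flat across the peg.

```bash
cat >> h.py <<'E'
import math
def plan(wps,start=None):
    """wps: (x,y,z,yawdeg) tool down; prints slide cm, turn deg, rows"""
    if start is None:
        s=bot.observe(); start=(*s["position"],math.degrees(s["tool_rot"][2]))
    for w in wps:
        d=np.array(w[:3])-np.array(start[:3]); a=math.radians(start[3])
        xt=np.array([math.cos(a),math.sin(a),0]);yt=np.array([math.sin(a),-math.cos(a),0])
        dy=(w[3]-start[3]+180)%360-180
        r=max(np.linalg.norm(d)/.0625,abs(dy)/10.7)
        print("to",np.round(w,3),"slide",np.round([d@xt*100,d@yt*100,-d[2]*100],2),"turn z %.1f"%-dy,"rows %.1f"%r)
        start=w
E
python3 - <<'E'
from h import *
S=vision.camera_model("scene");D=vision.camera_model("side")
k=.64
print("towel",*tri(S,np.array((225,340))*k,D,np.array((247,233))*k))
print("post top",*tri(S,(146.4,272.4),D,(125,189.6)))
print("tip",*tri(S,(163.6,296.4),D,(115.4,216)))
print("post z180",plane(S,146.4,272.4,.183),"tip z190",plane(S,163.6,296.4,.19),plane(D,115.4,216,.19))
print("foot ctr",plane(S,158.4,292.4,.005))
print("tulip",*tri(S,np.array((105,268))*k,D,np.array((187,105))*k))
st=bot.observe();print(st["position"],np.degrees(st["tool_rot"]))
plan([(.142,.609,.38,166.8),(.42,.42,.38,133),(.5,.13,.38,100),(.5,-.15,.36,90),(.41,-.36,.30,90)])
E
```

```text
towel [0.624  0.1552 0.2255] 0.0019534066729232935
post top [0.509  0.2167 0.1847] 0.00048393151640445484
tip [0.4296 0.21   0.1918] 0.0011494030879767262
post z180 [0.51   0.2167 0.183 ] tip z190 [0.4308 0.21   0.19  ] [0.4297 0.2108 0.19  ]
foot ctr [0.5124 0.2158 0.005 ]
tulip [0.7403 0.2566 0.3818] 0.0014695511373461472
[0.1424 0.6083 0.2309] [-179.9493    0.0066  166.833 ]
to [  0.142   0.609   0.38  166.8  ] slide [  0.05   0.06 -14.91] turn z 0.0 rows 2.4
to [  0.42   0.42   0.38 133.  ] slide [-31.38 -12.05  -0.  ] turn z 33.8 rows 5.4
to [  0.5    0.13   0.38 100.  ] slide [-26.67 -13.93  -0.  ] turn z 33.0 rows 4.8
to [ 0.5  -0.15  0.36 90.  ] slide [-27.57  -4.86   2.  ] turn z 10.0 rows 4.5
to [ 0.41 -0.36  0.3  90.  ] slide [-21.  -9.   6.] turn z 0.0 rows 3.8
```

arm_command(gripper=[8.5, 8.5, 8.5], slide=[[0, 0, -15], [0, 0, -15], [0, 0, -15]], turn=[[0, 0, 0], [0, 0, 0], [0, 0, 0]])

```text
clock: 0.52
position: [0.1425, 0.6091, 0.385]
tool_rot: [3.137, -0.0, 2.912]
force: [-0.7, 0.5, -1.6]
grip_width: 0.0853
```

arm_command(gripper=[8.5, 8.5, 8.5, 8.5, 8.5], slide=[[-31.4, -12, 0], [-31.4, -12, 0], [-31.4, -12, 0], [-31.4, -12, 0], [-31.4, -12, 0]], turn=[[0, 0, 34], [0, 0, 34], [0, 0, 34], [0, 0, 34], [0, 0, 34]])

```text
clock: 1.15
position: [0.4025, 0.4321, 0.3813]
tool_rot: [-3.142, -0.0, 2.318]
force: [0.3, 1.2, -0.1]
grip_width: 0.0847
```

Run:
```python
from h import *
s=bot.observe();print(s["clock"],s["position"],np.degrees(s["tool_rot"]),s["qpos"])
plan([(.42,.42,.38,133),(.5,.13,.38,100),(.5,-.15,.36,90),(.41,-.36,.30,90)])
```

```text
1.15 [0.4025 0.4321 0.3813] [-179.9954   -0.0009  132.8166] [-1.0592  0.3528  0.1944  1.4912 -0.0693  1.3045 -0.111 ]
to [  0.42   0.42   0.38 133.  ] slide [-2.08  0.46  0.13] turn z -0.2 rows 0.3
to [  0.5    0.13   0.38 100.  ] slide [-26.67 -13.93  -0.  ] turn z 33.0 rows 4.8
to [ 0.5  -0.15  0.36 90.  ] slide [-27.57  -4.86   2.  ] turn z 10.0 rows 4.5
to [ 0.41 -0.36  0.3  90.  ] slide [-21.  -9.   6.] turn z 0.0 rows 3.8
```

arm_command(gripper=[8.5, 8.5, 8.5, 8.5, 8.5], slide=[[-28, -13.5, 0], [-28, -13.5, 0], [-28, -13.5, 0], [-28, -13.5, 0], [-28, -13.5, 0]], turn=[[0, 0, 33], [0, 0, 33], [0, 0, 33], [0, 0, 33], [0, 0, 33]])

```text
clock: 1.78
position: [0.4927, 0.1343, 0.3814]
tool_rot: [3.141, -0.0, 1.742]
force: [1.2, 0.3, 0.3]
grip_width: 0.0847
```

arm_command(gripper=[8.5, 8.5, 8.5, 8.5, 8.5], slide=[[-27.6, -5, 2], [-27.6, -5, 2], [-27.6, -5, 2], [-27.6, -5, 2], [-27.6, -5, 2]], turn=[[0, 0, 10], [0, 0, 10], [0, 0, 10], [0, 0, 10], [0, 0, 10]])

```text
clock: 2.4
position: [0.4896, -0.1474, 0.3612]
tool_rot: [-3.141, 0.001, 1.565]
force: [-0.2, 0.8, -0.5]
grip_width: 0.0851
```

arm_command(gripper=[8.5, 8.5, 8.5, 8.5, 8.5], slide=[[-21, -9, 6], [-21, -9, 6], [-21, -9, 6], [-21, -9, 6], [-21, -9, 6]], turn=[[0, 0, 0], [0, 0, 0], [0, 0, 0], [0, 0, 0], [0, 0, 0]])

```text
clock: 3.02
position: [0.3972, -0.3567, 0.3005]
tool_rot: [-3.14, 0.0, 1.562]
force: [0.6, 0.3, -0.1]
grip_width: 0.085
```

Run:
```python
from h import *
s=bot.observe();print(s["clock"],s["position"],np.degrees(s["tool_rot"]),s["qpos"])
m=vision.camera_model("wrist");f=vision.grab_frame("wrist");cv2.imwrite("pics/w1.png",f);np.savez("w1.npz",**m)
cv2.imwrite("pics/w1b.png",cv2.resize(f,(800,600),interpolation=cv2.INTER_CUBIC))
```

```text
3.025 [ 0.3972 -0.3567  0.3005] [-179.8932    0.0263   89.5151] [ 0.1077  0.3673  0.6871  1.7774 -0.2579  1.0901  0.8744]
```

View pics/w1b.png

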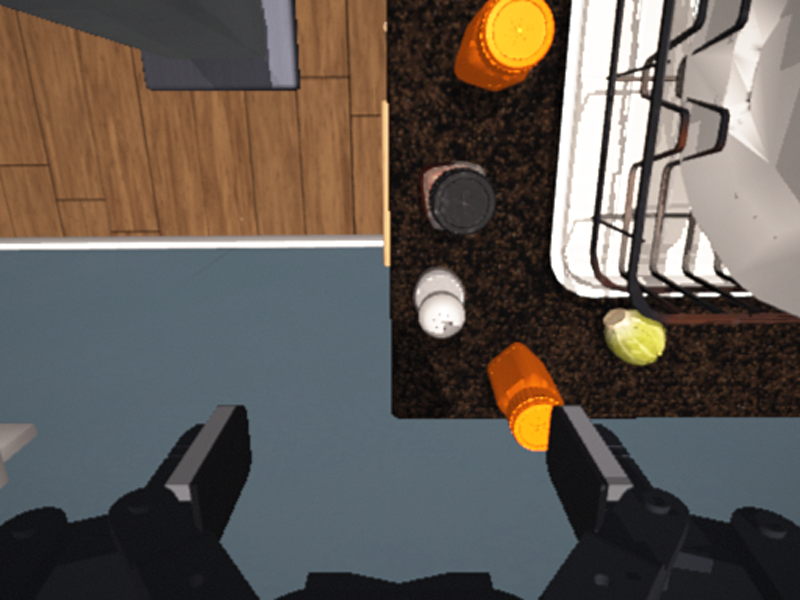

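Wrist view: the jar lid is at (462,201) and its body is roughly square to the world axes. The salt cap is at (441,314). The orange jars are at (518,30) and (535,425).

Run:
```python
from h import *
m=dict(np.load("w1.npz"))
f=cv2.imread("pics/w1.png")
k=.64
print("jar",plane(m,462*k,201*k,.107),"salt",plane(m,441*k,314*k,.088))
print("jar base corners", plane(m,424*k,168*k,.08),plane(m,485*k,165*k,.08),plane(m,432*k,225*k,.08))
hsv=cv2.cvtColor(f,cv2.COLOR_BGR2HSV)
mask=((hsv[...,2]<70)).astype(np.uint8)
# jar lid contour: min enclosing around
sub=np.zeros_like(mask);sub[100:155,265:325]=mask[100:155,265:325]
bl=cv2.GaussianBlur(f,(3,3),0)
mk=((hsv[...,2]>120)&(hsv[...,1]<60)).astype(np.uint8);s2=np.zeros_like(mk);s2[165:220,255:305]=mk[165:220,255:305]
M=cv2.moments(s2);ys,xs=np.nonzero(s2);print("salt bright",M['m10']/M['m00'],M['m01']/M['m00'],xs.min(),xs.max(),ys.min(),ys.max())
```

```text
jar [ 0.4381 -0.317   0.107 ] salt [ 0.4276 -0.3998  0.088 ]
jar base corners [ 0.415  -0.2981  0.08  ] [ 0.4561 -0.2965  0.08  ] [ 0.4209 -0.3367  0.08  ]
salt bright 281.49454545454546 193.82545454545453 266 297 173 215
```

Run:
```python
from h import *
plan([(.438,-.317,.16,90),(.438,-.317,.045,90)])
```

```text
to [ 0.438 -0.317  0.16  90.   ] slide [ 3.81  3.91 14.08] turn z -0.3 rows 2.4
to [ 0.438 -0.317  0.045 90.   ] slide [ 0.   0.  11.5] turn z 0.0 rows 1.8
```

arm_command(gripper=[8.5, 8.5, 8.5, 8.5], slide=[[3.8, 3.9, 14], [3.8, 3.9, 14], [3.8, 3.9, 14], [3.8, 3.9, 14]], turn=[[0, 0, 0], [0, 0, 0], [0, 0, 0], [0, 0, 0]])

```text
clock: 3.58
position: [0.4393, -0.3142, 0.1602]
tool_rot: [-3.139, -0.001, 1.57]
force: [-0.8, 0.1, 0.7]
grip_width: 0.0851
```

Run:
```python
from h import *
s=bot.observe();print(s["clock"],s["position"],np.degrees(s["tool_rot"]))
m=vision.camera_model("wrist");f=vision.grab_frame("wrist");cv2.imwrite("pics/w2.png",f)
# where should jar appear & where tool axis point at z=.1
print(proj(m,(.438,-.317,.107)),proj(m,(*s["position"][:2],.107)))
D=vision.camera_model("side");g=vision.grab_frame("side");cv2.imwrite("pics/s2.png",g)
a=cv2.imread("pics/side0.png")
for n,(u,v) in {"jar":(322,262),"salt":(352,277)}.items(): print(n,np.abs(a.astype(int)-g)[v-5:v+5,u-5:u+5].mean())
cv2.imwrite("pics/w2b.png",np.hstack([f[150:384,80:430],crop(g,320,265,120,80,2.92,None)[:234,:350]]))
plan([(.438,-.317,.045,90)])
```

```text
3.575 [ 0.4393 -0.3142  0.1602] [-179.8737   -0.0809   89.9768]
[252.7012 224.2307] [254.7044 220.2227]
jar 12.186666666666667
salt 40.28333333333333
to [ 0.438 -0.317  0.045 90.   ] slide [-0.09 -0.13 11.74] turn z -0.1 rows 1.9
```

View pics/w2b.png

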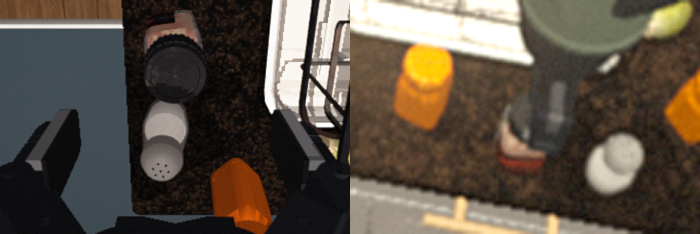

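arm_command(gripper=[8.5, 8.5, 8.5], slide=[[0, -0.1, 6], [0, -0.1, 11.5], [0, -0.1, 11.5]], turn=[[0, 0, 0], [0, 0, 0], [0, 0, 0]])

```text
clock: 4.05
position: [0.4368, -0.3157, 0.0453]
tool_rot: [-3.139, -0.002, 1.567]
force: [-0.3, 0.4, 0.4]
grip_width: 0.0851
```

arm_command(gripper=[3.5, 3.5, 3.5, 3.5, 3.5], slide=[[0, 0, 0], [0, 0, 0], [0, 0, 0], [0, 0, 0], [0, 0, 0]], turn=[[0, 0, 0], [0, 0, 0], [0, 0, 0], [0, 0, 0], [0, 0, 0]], force=35)

```text
clock: 4.68
position: [0.4384, -0.3167, 0.0485]
tool_rot: [3.139, 0.001, 1.568]
force: [-6.5, 1.4, 23.2]
grip_width: 0.0434
```

arm_command(gripper=[3.5, 3.5, 3.5, 3.5, 3.5], slide=[[0, 0, 0], [0, 0, 0], [0, 0, -6], [0, 0, -12], [0, 0, -18]], turn=[[0, 0, 0], [0, 0, 0], [0, 0, 0], [0, 0, 0], [0, 0, 0]])

```text
clock: 5.3
position: [0.4377, -0.3159, 0.2294]
tool_rot: [3.14, 0.0, 1.568]
force: [1.1, 0.2, -1.6]
grip_width: 0.0431
```

Run:
```python
from h import *
s=bot.observe();print(s["clock"],s["position"],np.degrees(s["tool_rot"]),s["grip_width"])
plan([(.438,-.315,.35,90),(.46,-.17,.35,90)])
```

```text
5.3 [ 0.4377 -0.3159  0.2294] [179.9363   0.0185  89.8209] 0.04307016149066578
to [ 0.438 -0.315  0.35  90.   ] slide [  0.09   0.03 -12.06] turn z -0.2 rows 1.9
to [ 0.46 -0.17  0.35 90.  ] slide [14.5  2.2 -0. ] turn z 0.0 rows 2.3
```

arm_command(gripper=[3.5, 3.5, 3.5, 3.5, 3.5], slide=[[0, 0, -6], [0, 0, -12], [7, 1, -12], [14.5, 2.2, -12], [14.5, 2.2, -12]], turn=[[0, 0, 0], [0, 0, 0], [0, 0, 0], [0, 0, 0], [0, 0, 0]])

```text
clock: 5.92
position: [0.4606, -0.1676, 0.3473]
tool_rot: [3.14, -0.002, 1.572]
force: [-0.4, -0.7, -2.0]
grip_width: 0.043
```

Run:
```python
from h import *
s=bot.observe();print(s["clock"],s["position"],s["grip_width"])
m=vision.camera_model("wrist");f=vision.grab_frame("wrist");cv2.imwrite("pics/w3.png",f);np.savez("w3.npz",**m)
cv2.imwrite("pics/w3b.png",cv2.resize(f,(800,600),interpolation=cv2.INTER_CUBIC))
```

```text
5.925 [ 0.4606 -0.1676  0.3473] 0.04304515665237337
```

View pics/w3b.png

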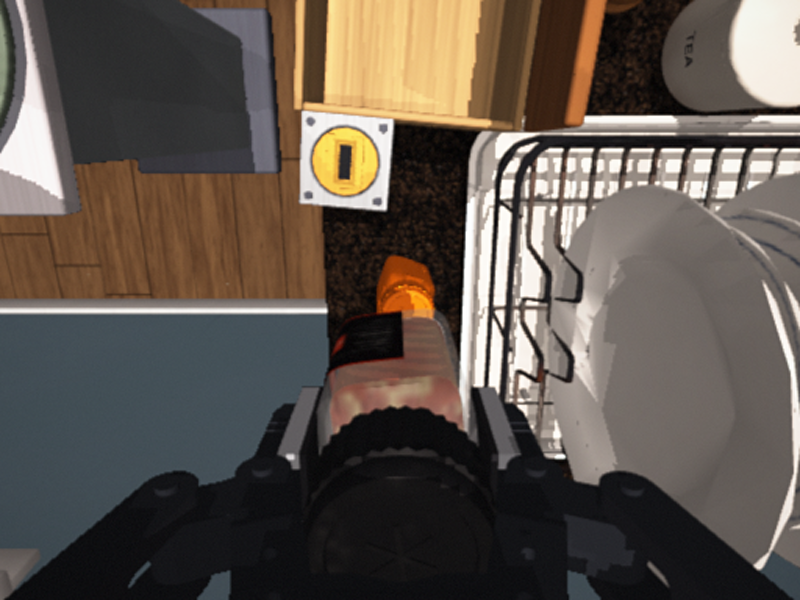

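Wrist view: the jar is held upright. The lock housing's top corners are at (302,112), (394,119), (389,211) and (300,203), with the plug at (345,161). The box's near rim runs from (303,103) to (522,129).

Run:
```python
from h import *
m=dict(np.load("w3.npz"));f=cv2.imread("pics/w3.png");k=.64
hsv=cv2.cvtColor(f,cv2.COLOR_BGR2HSV)
y=((hsv[...,0]>18)&(hsv[...,0]<32)&(hsv[...,1]>140)&(hsv[...,2]>120)).astype(np.uint8)
y[:75]=0;y[150:]=0;y[:,:195]=0;y[:,250:]=0
c=max(cv2.findContours(y,0,2)[0],key=cv2.contourArea);e=cv2.fitEllipse(c);print(e)
dk=(hsv[...,2]<70).astype(np.uint8);dk[:88]=0;dk[118:]=0;dk[:,:212]=0;dk[:,:212]=0;dk[:,230:]=0
c=max(cv2.findContours(dk,0,2)[0],key=cv2.contourArea);r=cv2.minAreaRect(c);print("slot",r)
print("plug",plane(m,*e[0],.128),"slot",plane(m,*r[0],.128))
C=[plane(m,u*k,v*k,.125)for u,v in((302,112),(394,119),(389,211),(300,203))]
for p in C:print(p)
print("hous ctr",np.mean(C,0))
for i in range(4):
    d=C[(i+1)%4]-C[i];print(np.linalg.norm(d),np.degrees(np.arctan2(d[1],d[0])))
A=plane(m,303*k,103*k,.117);B=plane(m,522*k,129*k,.117);d=B-A;print(A,B,np.linalg.norm(d),np.degrees(np.arctan2(d[1],d[0])))
```

```text
((220.5773468017578, 102.66166687011719), (39.920467376708984, 41.70358657836914), 163.18524169921875)
slot ((220.464599609375, 103.13692474365234), (6.046232223510742, 20.080148696899414), 3.1798300743103027)
plug [ 0.4253 -0.1034  0.128 ] slot [ 0.4251 -0.1039  0.128 ]
[ 0.3979 -0.0729  0.125 ]
[ 0.4584 -0.0772  0.125 ]
[ 0.4548 -0.1375  0.125 ]
[ 0.3931 -0.132   0.125 ]
hous ctr [ 0.426  -0.1049  0.125 ]
0.060594806574044265 -4.064238163752152
0.06042161866644683 -93.41381690882685
0.06185359913671596 174.91171572674563
0.059314948643242354 85.39189734914859
[ 0.3975 -0.067   0.117 ] [ 0.5451 -0.0833  0.117 ] 0.14850822805632774 -6.326873390651295
```

Run:
```python
from h import *
plan([(.479,.077,.347,86),(.479,.077,.20,86),(.479,.077,.057,86)])
```

```text
to [ 0.479  0.077  0.347 86.   ] slide [24.34  1.84  0.02] turn z 4.1 rows 3.9
to [ 0.479  0.077  0.2   86.   ] slide [ 0.   0.  14.7] turn z 0.0 rows 2.4
to [ 0.479  0.077  0.057 86.   ] slide [ 0.   0.  14.3] turn z 0.0 rows 2.3
```

arm_command(gripper=[3.5, 3.5, 3.5, 3.5, 3.5], slide=[[24.4, 1.8, 0], [24.4, 1.8, 0], [24.4, 1.8, 0], [24.4, 1.8, 0], [24.4, 1.8, 4]], turn=[[0, 0, 4], [0, 0, 4], [0, 0, 4], [0, 0, 4], [0, 0, 4]])

```text
clock: 6.6
position: [0.4801, 0.0771, 0.308]
tool_rot: [3.137, -0.003, 1.504]
force: [0.3, -0.9, -3.4]
grip_width: 0.043
```

arm_command(gripper=[3.5, 3.5, 3.5], slide=[[0, 0, 5], [0, 0, 10], [0, 0, 10]], turn=[[0, 0, 0], [0, 0, 0], [0, 0, 0]])

```text
clock: 6.98
position: [0.4776, 0.0721, 0.2052]
tool_rot: [-3.138, 0.002, 1.497]
force: [0.3, -0.4, -1.6]
grip_width: 0.0428
```

Run:
```python
from h import *
s=bot.observe();print(s["clock"],s["position"],s["grip_width"])
f=vision.grab_frame("side");w=vision.grab_frame("wrist");a=vision.grab_frame("scene")
cv2.imwrite("pics/c4.png",np.vstack([np.hstack([crop(f,205,225,160,120,2.5,None),crop(a,225,250,160,120,2.5,None)]),np.hstack([cv2.resize(w,(400,300)),np.zeros((300,400,3),np.uint8)])]))
plan([(.479,.077,.057,86)])
```

```text
6.975 [0.4776 0.0721 0.2052] 0.04278040743933767
to [ 0.479  0.077  0.057 86.   ] slide [ 0.41 -0.14 15.15] turn z -0.2 rows 2.4
```

View pics/c4.png

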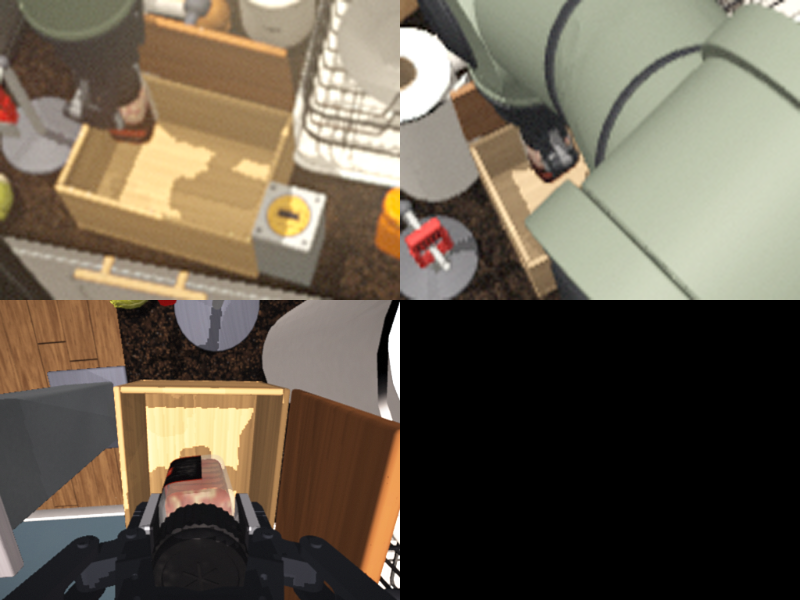

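The wrist view (lower left) shows the jar centred between the box's front and back walls, so I lower it.

arm_command(gripper=[3.5, 3.5, 3.5, 3.5, 3.5], slide=[[0.3, -0.1, 5], [0.3, -0.1, 10], [0.3, -0.1, 13.5], [0.3, -0.1, 14.9], [0.3, -0.1, 14.9]], turn=[[0, 0, 0], [0, 0, 0], [0, 0, 0], [0, 0, 0], [0, 0, 0]])

```text
clock: 7.75
position: [0.4791, 0.0761, 0.0583]
tool_rot: [3.141, -0.001, 1.498]
force: [-0.1, 0.4, -1.2]
grip_width: 0.0426
```

arm_command(gripper=[5.8, 5.8, 5.8, 5.8], slide=[[0, 0, 0], [0, 0, 0], [0, 0, -1], [0, 0, -7]], turn=[[0, 0, 0], [0, 0, 0], [0, 0, 0], [0, 0, 0]])

```text
clock: 8.25
position: [0.477, 0.0755, 0.127]
tool_rot: [-3.138, 0.002, 1.498]
force: [0.3, 0.4, 2.0]
grip_width: 0.0582
```

arm_command(gripper=[6, 6, 6, 8.5], slide=[[0, 0, -6], [0, 0, -12], [0, 0, -18], [0, 0, -18]], turn=[[0, 0, 0], [0, 0, 0], [0, 0, 0], [0, 0, 0]])

```text
clock: 8.75
position: [0.4796, 0.0759, 0.3118]
tool_rot: [3.136, -0.004, 1.498]
force: [0.5, -0.6, -1.1]
grip_width: 0.0762
```

Run:
```python
from h import *
s=bot.observe();print(s["clock"],s["position"],s["grip_width"])
f=vision.grab_frame("side");cv2.imwrite("pics/side5.png",f)
a=cv2.imread("pics/side0.png").astype(int)
S=slice(255,300),slice(325,375)
print("salt region change",np.abs(a[S]-f[S]).mean())
plan([(.46,-.16,.32,88),(.429,-.37,.28,90)])
```

```text
8.75 [0.4796 0.0759 0.3118] 0.076168587425713
salt region change 9.444888888888888
to [ 0.46 -0.16  0.32 88.  ] slide [-23.68  -0.15  -1.05] turn z -2.2 rows 3.8
to [ 0.429 -0.37   0.28  90.   ] slide [-21.1   -2.37   4.  ] turn z -2.0 rows 3.5
```

arm_command(gripper=[8.5, 8.5, 8.5, 8.5, 8.5], slide=[[-23.7, 0, -1], [-23.7, 0, -1], [-23.7, 0, -1], [-23.7, 0, -1], [-27, -0.5, -1]], turn=[[0, 0, -4], [0, 0, -4], [0, 0, -4], [0, 0, -4], [0, 0, -4]])

```text
clock: 9.43
position: [0.4525, -0.1952, 0.3168]
tool_rot: [-3.14, 0.0, 1.566]
force: [0.4, 0.3, 0.3]
grip_width: 0.0853
```

arm_command(gripper=[8.5, 8.5, 8.5, 8.5, 8.5], slide=[[-20, -4, 4], [-20, -4, 8], [-20, -4, 11], [-20, -4, 11], [-20, -4, 11]], turn=[[0, 0, 0], [0, 0, 0], [0, 0, 0], [0, 0, 0], [0, 0, 0]])

```text
clock: 10.05
position: [0.41, -0.3946, 0.2045]
tool_rot: [-3.137, -0.001, 1.563]
force: [-0.0, 0.3, 0.1]
grip_width: 0.0849
```

Run:
```python
from h import *
s=bot.observe();print(s["clock"],s["position"],np.degrees(s["tool_rot"]),s["grip_width"])
m=vision.camera_model("wrist");f=vision.grab_frame("wrist");cv2.imwrite("pics/w6.png",f);np.savez("w6.npz",**m)
hsv=cv2.cvtColor(f,cv2.COLOR_BGR2HSV)
mk=((hsv[...,2]>110)&(hsv[...,1]<50)).astype(np.uint8)
u,v=map(int,proj(m,(.429,-.402,.06)));print("pred",u,v)
n,l,st,c=cv2.connectedComponentsWithStats(mk)
for i in range(1,n):
    if st[i,4]>80: print(st[i],c[i])
cv2.imwrite("pics/w6b.png",f[100:384,60:460])
```

```text
10.05 [ 0.41   -0.3946  0.2045] [-179.7089   -0.0821   89.5604] 0.08490860362595612
pred 276 188
[160   0  18  40 600] [168.7133  18.905 ]
[ 370    0   83  184 7189] [396.8352  91.1417]
[ 418    0   58  112 3337] [443.5184  46.2185]
[482  10  15  37 292] [489.4418  27.7055]
[479  21  33  42 436] [499.5528  44.7041]
[ 470   55   42  115 2826] [496.2965 105.9473]
[441  62  25  50 806] [452.9144  87.7469]
[440 115  17   7  88] [448.7159 117.3409]
[ 461  115   43   58 1184] [476.2939 142.8024]
[ 414  118   41   56 1538] [432.6092 143.5319]
[   0  146  235   10 1927] [116.9606 150.1624]
[ 256  161   42   56 1840] [276.6995 189.063 ]
[472 178  24   5  83] [483.6627 180.4337]
[390 310  13  10  85] [394.1647 313.8   ]
```

View pics/w6b.png

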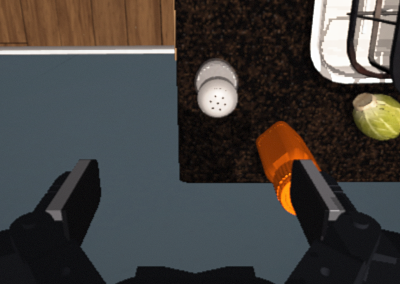

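Salt cap at full-image pixel (277,198), not moved. The orange jar is clear of the fingers.

Run:
```python
from h import *
m=dict(np.load("w6.npz"));p=plane(m,277,198,.088);print(p, plane(m,276.7,189,.06))
plan([(.429,-.401,.15,90),(.429,-.401,.038,90)])
```

```text
[ 0.4277 -0.4011  0.088 ] [ 0.4291 -0.402   0.06  ]
to [ 0.429 -0.401  0.15  90.   ] slide [-0.75  1.77  5.57] turn z -0.3 rows 0.9
to [ 0.429 -0.401  0.038 90.   ] slide [ 0.   0.  11.2] turn z 0.0 rows 1.8
```

arm_command(gripper=[8.5, 8.5, 8.5, 8.5, 8.5], slide=[[-0.7, 1.8, 4], [-0.7, 1.8, 6], [-0.7, 1.8, 11], [-0.7, 1.8, 16.5], [-0.7, 1.8, 16.5]], turn=[[0, 0, 0], [0, 0, 0], [0, 0, 0], [0, 0, 0], [0, 0, 0]])

```text
clock: 10.72
position: [0.4301, -0.3977, 0.0402]
tool_rot: [-3.138, -0.003, 1.569]
force: [-0.1, -0.3, 1.0]
grip_width: 0.0852
```

arm_command(gripper=[3, 3, 3, 3, 3], slide=[[0, 0, 0], [0, 0, 0], [0, 0, 0], [0, 0, 0], [0, 0, 0]], turn=[[0, 0, 0], [0, 0, 0], [0, 0, 0], [0, 0, 0], [0, 0, 0]], force=35)

```text
clock: 11.35
position: [0.4318, -0.4007, 0.044]
tool_rot: [3.139, 0.002, 1.568]
force: [-1.0, 1.0, 13.4]
grip_width: 0.0352
```

arm_command(gripper=[3, 3, 3, 3, 3], slide=[[0, 0, 0], [0, 0, -6], [0, 0, -12], [0, 0, -18], [0, 0, -24]], turn=[[0, 0, 0], [0, 0, 0], [0, 0, 0], [0, 0, 0], [0, 0, 0]])

```text
clock: 11.98
position: [0.4307, -0.3997, 0.2852]
tool_rot: [3.141, 0.0, 1.568]
force: [1.0, 0.9, -0.2]
grip_width: 0.0347
```

Run:
```python
from h import *
s=bot.observe();print(s["clock"],s["position"],s["grip_width"])
plan([(.46,-.18,.29,90),(.475,-.013,.29,86),(.475,-.013,.20,86)])
```

```text
11.975 [ 0.4307 -0.3997  0.2852] 0.03472107719364265
to [ 0.46 -0.18  0.29 90.  ] slide [21.98  2.86 -0.48] turn z -0.2 rows 3.5
to [ 0.475 -0.013  0.29  86.   ] slide [16.7  1.5 -0. ] turn z 4.0 rows 2.7
to [ 0.475 -0.013  0.2   86.   ] slide [0. 0. 9.] turn z 0.0 rows 1.4
```

arm_command(gripper=[3, 3, 3, 3, 3], slide=[[22, 2.9, -0.5], [22, 2.9, -0.5], [22, 2.9, -0.5], [22, 2.9, -0.5], [22, 2.9, -0.5]], turn=[[0, 0, 0], [0, 0, 0], [0, 0, 0], [0, 0, 0], [0, 0, 0]])

```text
clock: 12.6
position: [0.4612, -0.1773, 0.2879]
tool_rot: [3.14, -0.001, 1.572]
force: [0.0, 0.0, -0.8]
grip_width: 0.0352
```

arm_command(gripper=[3, 3, 3, 3, 3], slide=[[16.7, 1.5, 0], [16.7, 1.5, 0], [16.7, 1.5, 0], [16.7, 1.5, 5], [16.7, 1.5, 9]], turn=[[0, 0, 4], [0, 0, 4], [0, 0, 4], [0, 0, 4], [0, 0, 4]])

```text
clock: 13.22
position: [0.4762, -0.0131, 0.1965]
tool_rot: [3.141, -0.0, 1.498]
force: [1.0, 0.6, -1.2]
grip_width: 0.0352
```

Run:
```python
from h import *
s=bot.observe();print(s["clock"],s["position"],s["grip_width"])
w=vision.grab_frame("wrist");g=vision.grab_frame("side")
cv2.imwrite("pics/c7.png",np.hstack([cv2.resize(w,(400,300)),crop(g,205,225,160,120,2.5,None)]))
plan([(.475,-.013,.052,86)])
```

```text
13.225 [ 0.4762 -0.0131  0.1965] 0.03516430980024705
to [ 0.475 -0.013  0.052 86.   ] slide [ 0.09  0.04 14.31] turn z -0.2 rows 2.3
```

View pics/c7.png

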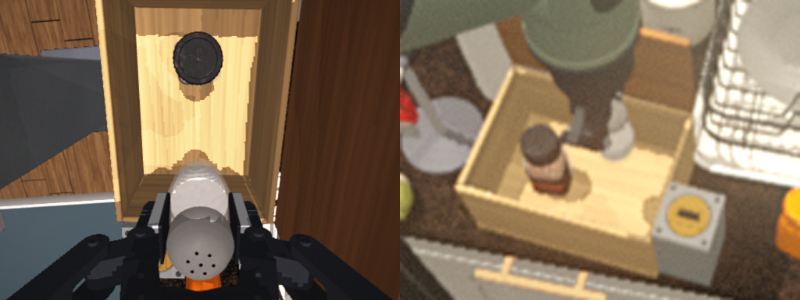

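The jar stands upright in the box and the salt is over the free right half, so I lower it.

arm_command(gripper=[3, 3, 3, 3, 3], slide=[[0, 0, 5], [0, 0, 10], [0, 0, 13], [0, 0, 14.2], [0, 0, 14.2]], turn=[[0, 0, 0], [0, 0, 0], [0, 0, 0], [0, 0, 0], [0, 0, 0]])

```text
clock: 13.95
position: [0.4769, -0.0134, 0.0563]
tool_rot: [3.141, -0.0, 1.497]
force: [-0.7, -1.1, 0.2]
grip_width: 0.035
```

arm_command(gripper=[6, 6, 6, 6, 6], slide=[[0, 0, 0], [0, 0, 0], [0, 0, 0], [0, 0, -1], [0, 0, -7]], turn=[[0, 0, 0], [0, 0, 0], [0, 0, 0], [0, 0, 0], [0, 0, 0]])

```text
clock: 14.58
position: [0.4748, -0.0134, 0.1249]
tool_rot: [-3.137, 0.001, 1.498]
force: [-0.2, 0.3, 1.8]
grip_width: 0.0597
```

arm_command(gripper=[6, 6, 2, 1, 0], slide=[[0, 0, -6], [0, 0, -12], [0, 0, -18], [0, 0, -20], [0, 0, -20]], turn=[[0, 0, 0], [0, 0, 0], [0, 0, 0], [0, 0, 0], [0, 0, 0]])

```text
clock: 15.2
position: [0.4764, -0.0131, 0.3269]
tool_rot: [3.139, -0.002, 1.498]
force: [-1.1, -0.5, -1.0]
grip_width: 0.0055
```

Run:
```python
from h import *
s=bot.observe();print(s["clock"],s["position"],s["grip_width"])
w=vision.grab_frame("wrist");g=vision.grab_frame("side");cv2.imwrite("pics/side8.png",g);np.savez("w8.npz",**vision.camera_model("wrist"));cv2.imwrite("pics/w8.png",w)
cv2.imwrite("pics/c8.png",np.hstack([cv2.resize(w,(400,300)),crop(g,205,225,160,120,2.5,None)]))
D=vision.camera_model("side")
print("expected hinge pts in side", [proj(D,p)/.64 for p in ((.56,.128,.125),(.545,-.08,.125))])
```

```text
15.2 [ 0.4764 -0.0131  0.3269] 0.005454195825418639
expected hinge pts in side [array([262.6463, 296.7516]), array([374.9515, 324.5602])]
```

View pics/c8.png

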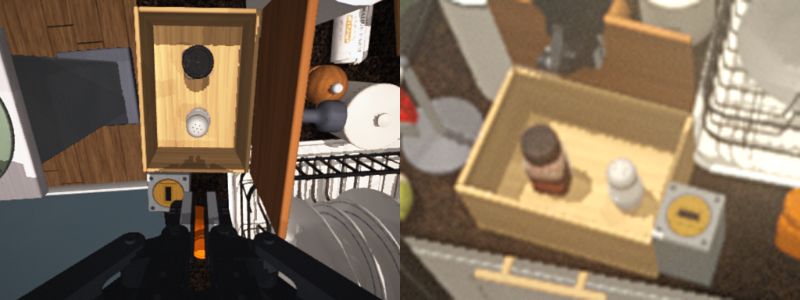

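The jar and salt both stand in the box. Next I shut the lid, so I measure its top edge and hinge lines in the wrist picture (top edge about (313,0)-(288,235) in the 400-wide crop).

Run:
```python
from h import *
m=dict(np.load("w8.npz"));k=1.28
ex=np.array([.9972,-.075,0]);ey=np.array([.075,.9972,0]);C=np.array([.478,.032,0])
def b(p): d=p-C; return np.array([d@ex,d@ey,p[2]])
for n,(u,v,z) in {"FLrim":(136,10,.117),"FR":(143,171,.117),"BR":(244,173,.117),"BL":(258,12,.117),"lid top a":(315,0,.272),"lid top b":(288,235,.272)}.items():
    p=plane(m,u*k,v*k,z);print(n,p,b(p))
s=bot.observe();print(s["position"],b(s["position"]),s["grip_width"])
print("jar",b(plane(m,197*k,62*k,.113)),"salt",b(plane(m,198*k,124*k,.094)))
```

```text
FLrim [0.411  0.1378 0.117 ] [-0.0748  0.1005  0.117 ]
FR [ 0.39   -0.0696  0.117 ] [-0.0801 -0.1079  0.117 ]
BR [ 0.5362 -0.0834  0.117 ] [ 0.0667 -0.1107  0.117 ]
BL [0.557 0.125 0.117] [0.0718 0.0986 0.117 ]
lid top a [0.5616 0.1043 0.272 ] [0.0779 0.0784 0.272 ]
lid top b [ 0.5499 -0.0787  0.272 ] [ 0.08  -0.105  0.272]
[ 0.4757 -0.013   0.325 ] [ 0.0011 -0.0451  0.325 ] 1.9361059407620702e-05
jar [-0.0016  0.0418  0.113 ] salt [-0.0004 -0.0433  0.094 ]
```

arm_command(gripper=[0, 0, 0, 0, 0], slide=[[0, 6, 0], [0, 11.5, 0], [0, 11.5, 0], [0, 11.5, 5], [0, 11.5, 9]], turn=[[0, 0, 0], [0, 0, 0], [0, 0, 0], [0, 0, 0], [0, 0, 0]])

```text
clock: 15.92
position: [0.5895, -0.0217, 0.233]
tool_rot: [-3.14, 0.0, 1.497]
force: [0.9, 1.0, 0.4]
grip_width: -0.0001
```

Run:
```python
from h import *
ex=np.array([.9972,-.075,0]);ey=np.array([.075,.9972,0]);C=np.array([.478,.032,0])
s=bot.observe();p=s["position"];d=p-C;print(s["clock"],p,d@ex,d@ey,s["force"])
H=np.array([.0775,.1175]);r=.122
for th in (1.5,1.3,1.1,.9,.7,.5,.3,.15,0,-.03):
    q=H+r*np.array([-np.cos(th),np.sin(th)])+.008*np.array([np.sin(th),np.cos(th)])+[.0145,0]
    print(th,q,"slide y,z cm",(q[0]-d@ex)*100,-(q[1]-p[2])*100)
```

```text
15.925 [ 0.5895 -0.0217  0.233 ] 0.11520625477771415 -0.04520086699235149 [0.8593 0.9685 0.3524]
1.5 [0.0914 0.2398] slide y,z cm -2.3856233488341467 -0.6746975684666673
1.3 [0.0671 0.2372] slide y,z cm -4.813264638657626 -0.41807789555246555
1.1 [0.0438 0.2299] slide y,z cm -7.141532271114309 0.31572433954698276
0.9 [0.0224 0.218 ] slide y,z cm -9.277605562971534 1.4974547573651298
0.7 [0.0038 0.2022] slide y,z cm -11.136326012852022 3.0800014953095394
0.5 [-0.0112  0.183 ] slide y,z cm -12.643592301950598 5.000273408953385
0.3 [-0.0222  0.1612] slide y,z cm -13.739314479774736 7.181715316868131
0.15 [-0.0274  0.1436] slide y,z cm -14.264082122612251 8.937168950910216
0 [-0.03    0.1255] slide y,z cm -14.520625477771414 10.751331029436958
-0.03 [-0.0302  0.1218] slide y,z cm -14.539132289671059 11.117636104908216
```

arm_command(gripper=[0, 0, 0, 0, 0], slide=[[0, -2.4, -0.5], [0, -3.6, -0.5], [0, -4.8, -0.4], [0, -6, 0], [0, -7.1, 0.3]], turn=[[0, 0, 0], [0, 0, 0], [0, 0, 0], [0, 0, 0], [0, 0, 0]])

```text
clock: 16.55
position: [0.5194, -0.0161, 0.2321]
tool_rot: [3.141, -0.0, 1.498]
force: [1.3, 0.5, -0.3]
grip_width: -0.0002
```

arm_command(gripper=[0, 0, 0, 0, 0], slide=[[0, -1.1, 0.6], [0, -2.1, 1.2], [0, -3.1, 2], [0, -4, 2.8], [0, -5, 4]], turn=[[0, 0, 0], [0, 0, 0], [0, 0, 0], [0, 0, 0], [0, 0, 0]])

```text
clock: 17.18
position: [0.4697, -0.0126, 0.1918]
tool_rot: [3.141, 0.0, 1.498]
force: [0.3, 0.7, 0.9]
grip_width: -0.0002
```

Run:
```python
from h import *
ex=np.array([.9972,-.075,0]);ey=np.array([.075,.9972,0]);C=np.array([.478,.032,0])
s=bot.observe();p=s["position"];d=p-C;print(s["clock"],p,d@ex,d@ey,s["force"])
g=vision.grab_frame("side");cv2.imwrite("pics/c9.png",crop(g,205,225,160,120,2.5,None))
H=np.array([.0775,.1175]);r=.122
for th in (.7,.5,.4,.3,.15,0,-.03):
    q=H+r*np.array([-np.cos(th),np.sin(th)])+.008*np.array([np.sin(th),np.cos(th)])+[.0145,0]
    print(th,q,"slide y,z cm",(q[0]-d@ex)*100,-(q[1]-p[2])*100)
```

```text
17.175 [ 0.4697 -0.0126  0.1918] -0.004942592754023977 -0.045072934164725756 [0.2846 0.65   0.9365]
0.7 [0.0038 0.2022] slide y,z cm 0.8785587403217915 -1.0425699791966698
0.5 [-0.0112  0.183 ] slide y,z cm -0.628707548776787 0.8777019344471754
0.4 [-0.0173  0.1724] slide y,z cm -1.2311501775858797 1.941006983562907
0.3 [-0.0222  0.1612] slide y,z cm -1.7244297266009234 3.059143842361922
0.15 [-0.0274  0.1436] slide y,z cm -2.249197369438439 4.814597476404006
0 [-0.03    0.1255] slide y,z cm -2.505740724597602 6.628759554930749
-0.03 [-0.0302  0.1218] slide y,z cm -2.524247536497247 6.995064630402006
```

View pics/c9.png

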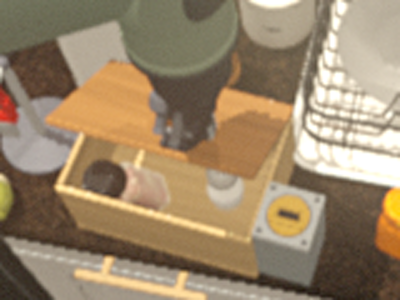

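The lid follows the fingers, about a third of the way still open. The jar now seems to have tipped over inside the box: cap at (105,178), body end at (165,190) in the crop. I check whether it lies flat.

Run:
```python
from h import *
D=vision.camera_model("side")
ex=np.array([.9972,-.075,0]);ey=np.array([.075,.9972,0]);C=np.array([.478,.032,0])
def b(p): d=p-C; return np.array([d@ex,d@ey,p[2]])
for z in (.028,.05,.08,.1):
    print(z,"cap end",b(plane(D,125+85/2.5,165+172/2.5,z)),"body end",b(plane(D,125+168/2.5,165+190/2.5,.028)))
g=cv2.imread("pics/c9.png");cv2.imwrite("pics/c9b.png",cv2.resize(g[130:290,30:290],(780,480),interpolation=cv2.INTER_CUBIC))
```

```text
0.028 cap end [-0.0223  0.1112  0.028 ] body end [-0.0177  0.0114  0.028 ]
0.05 cap end [-0.0298  0.1031  0.05  ] body end [-0.0177  0.0114  0.028 ]
0.08 cap end [-0.0399  0.0922  0.08  ] body end [-0.0177  0.0114  0.028 ]
0.1 cap end [-0.0467  0.0848  0.1   ] body end [-0.0177  0.0114  0.028 ]
```

View pics/c9b.png

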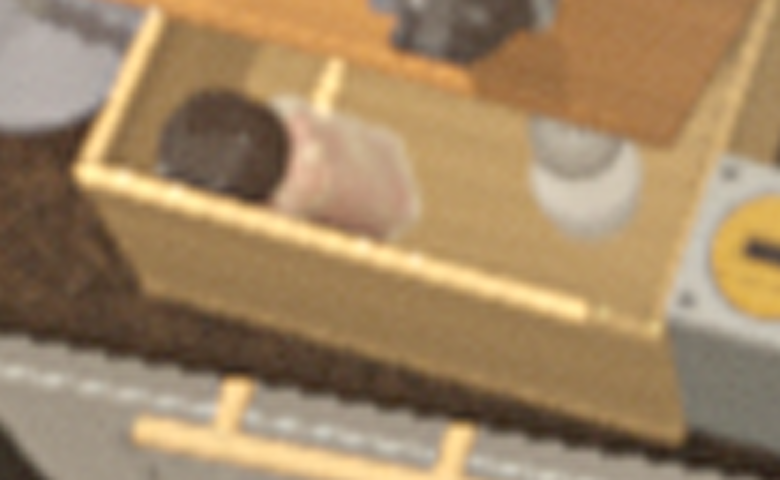

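The jar has been knocked over towards the box's +y wall while the robot was away from it. It is still inside and should be within the rim height. I keep closing gently and watch the force and final height.

arm_command(gripper=[0, 0, 0, 0, 0], slide=[[0, -0.6, 0.9], [0, -1.2, 1.9], [0, -1.7, 3], [0, -2, 3.9], [0, -2.3, 4.8]], turn=[[0, 0, 0], [0, 0, 0], [0, 0, 0], [0, 0, 0], [0, 0, 0]])

```text
clock: 17.85
position: [0.4472, -0.011, 0.1437]
tool_rot: [3.142, 0.0, 1.498]
force: [1.1, -0.5, 0.1]
grip_width: 0.0001
```

arm_command(gripper=[0, 0, 0, 0], slide=[[0, -0.1, 0.7], [0, -0.2, 1.3], [0, -0.2, 1.8], [0, -0.2, 2]], turn=[[0, 0, 0], [0, 0, 0], [0, 0, 0], [0, 0, 0]])

```text
clock: 18.35
position: [0.4454, -0.0109, 0.1249]
tool_rot: [3.141, -0.001, 1.498]
force: [-16.6, 2.1, 69.1]
grip_width: -0.0002
```

Contact at z = 0.125, which is the lid's shut height, so I back off and check.

arm_command(gripper=[0, 0, 0, 0, 0], slide=[[0, 0, -1], [0, 0, -7], [0, 0, -13], [0, 0, -19], [0, 0, -25]], turn=[[0, 0, 0], [0, 0, 0], [0, 0, 0], [0, 0, 0], [0, 0, 0]])

```text
clock: 18.98
position: [0.4451, -0.011, 0.3763]
tool_rot: [3.141, -0.0, 1.498]
force: [0.7, 1.2, -0.1]
grip_width: -0.0004
```

Run:
```python
from h import *
s=bot.observe();print(s["clock"],s["position"],s["force"])
g=vision.grab_frame("side");a=vision.grab_frame("scene");w=vision.grab_frame("wrist")
np.savez("w10.npz",**vision.camera_model("wrist"));cv2.imwrite("pics/w10.png",w);cv2.imwrite("pics/a10.png",a);cv2.imwrite("pics/g10.png",g)
cv2.imwrite("pics/c10.png",np.vstack([np.hstack([crop(g,205,235,160,120,2.5,None),crop(a,160,275,160,120,2.5,None)]),np.hstack([cv2.resize(w,(400,300)),crop(g,125,215,80,60,5,None)])]))
```

```text
18.975 [ 0.4451 -0.011   0.3763] [ 0.7107  1.1661 -0.1473]
```

View pics/c10.png

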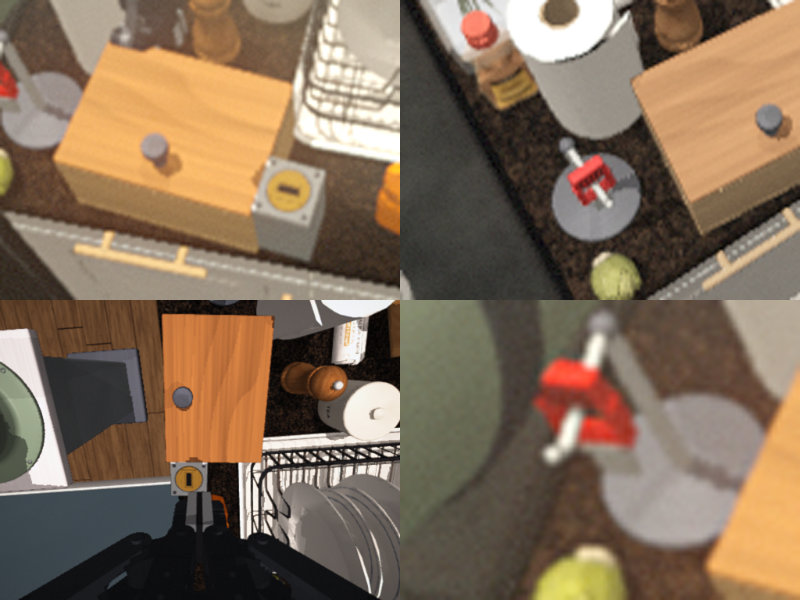

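The lid is shut flat and square on the box, and the key still hangs on its hook. Next I go above the key (expected near (.466,.213)).

Run:
```python
from h import *
plan([(.46,.11,.36,90),(.466,.200,.27,94)])
m=dict(np.load("w10.npz"));k=1.28
for u,v in((165,316-300),(273,316-300),(166,462-300),(269,462-300)):print(plane(m,u*k,v*k,.1255))
```

```text
to [ 0.46  0.11  0.36 90.  ] slide [12.13  0.5   1.64] turn z -4.1 rows 2.0
to [ 0.466  0.2    0.27  94.   ] slide [9.  0.6 9. ] turn z -4.0 rows 2.0
[0.412  0.1393 0.1255]
[0.5583 0.1288 0.1255]
[ 0.3898 -0.0705  0.1255]
[ 0.5553 -0.0827  0.1255]
```

arm_command(gripper=[8.5, 8.5, 8.5], slide=[[6, 0.3, 0], [12.1, 0.5, 1.6], [12.1, 0.5, 1.6]], turn=[[0, 0, -4], [0, 0, -4], [0, 0, -4]])

```text
clock: 19.5
position: [0.4582, 0.1134, 0.356]
tool_rot: [-3.139, 0.002, 1.574]
force: [-0.5, -0.4, -0.3]
grip_width: 0.0546
```

arm_command(gripper=[8.5, 8.5, 8.5, 8.5], slide=[[6, 0.3, 4], [9, 0.6, 8], [9, 0.6, 9], [9, 0.6, 9]], turn=[[0, 0, -4], [0, 0, -4], [0, 0, -4], [0, 0, -4]])

```text
clock: 20.0
position: [0.4651, 0.1982, 0.2675]
tool_rot: [-3.14, 0.002, 1.636]
force: [-0.6, -1.1, 0.9]
grip_width: 0.0849
```

Run:
```python
from h import *
s=bot.observe();print(s["clock"],s["position"],np.degrees(s["tool_rot"]),s["grip_width"])
m=vision.camera_model("wrist");w=vision.grab_frame("wrist");cv2.imwrite("pics/w11.png",w);np.savez("w11.npz",**m)
hsv=cv2.cvtColor(w,cv2.COLOR_BGR2HSV)
r=(((hsv[...,0]<8)|(hsv[...,0]>172))&(hsv[...,1]>130)&(hsv[...,2]>60)).astype(np.uint8)
n,l,st,c=cv2.connectedComponentsWithStats(r)
for i in range(1,n):
    if st[i,4]>50: print(st[i],c[i])
print("pred key top",proj(m,(.466,.213,.2155)))
cv2.imwrite("pics/w11b.png",cv2.resize(w,(800,600),interpolation=cv2.INTER_CUBIC))
```

```text
20.0 [0.4651 0.1982 0.2675] [-179.9189    0.0993   93.7524] 0.08487050205124158
[ 246  143   21   79 1451] [256.1482 183.1185]
[507 147   5  25  87] [509.4713 159.1609]
pred key top [257.5179 198.6079]
```

View pics/w11b.png

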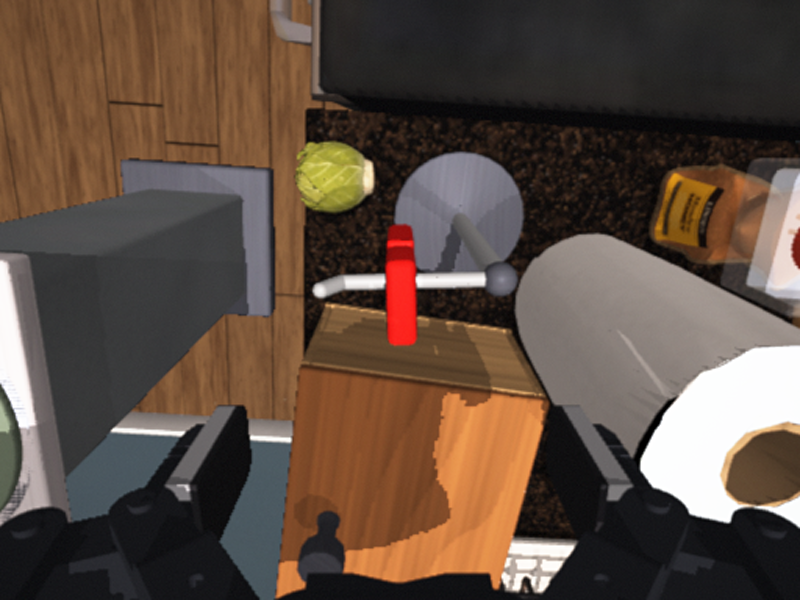

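The key's red grip top face spans about (401,248) to (402,344), the post ball is at (500,280) and the peg tip at (320,290). The key is nearly aligned with the tool.

Run:
```python
from h import *
m=dict(np.load("w11.npz"));k=.64;w=cv2.imread("pics/w11.png")
hsv=cv2.cvtColor(w,cv2.COLOR_BGR2HSV)
print("V along col 257:",[(v,int(hsv[v,257,2])) for v in range(140,224,3)])
for n,(u,v,z) in {"near":(402,344,.2155),"far":(400,248,.2155),"far238":(400,238,.2155),"ball":(500,280,.183),"tip":(320,290,.192),"L":(387,320,.2155),"R":(416,320,.2155)}.items(): print(n,plane(m,u*k,v*k,z))
plan([(.466,.213,.26,94),(.466,.213,.19,94)])
```

```text
V along col 257: [(140, 128), (143, 131), (146, 144), (149, 146), (152, 143), (155, 255), (158, 145), (161, 146), (164, 148), (167, 239), (170, 252), (173, 253), (176, 253), (179, 253), (182, 253), (185, 253), (188, 253), (191, 253), (194, 253), (197, 253), (200, 253), (203, 253), (206, 253), (209, 253), (212, 253), (215, 253), (218, 254), (221, 133)]
near [0.4668 0.1986 0.2155]
far [0.4634 0.2379 0.2155]
far238 [0.4632 0.2418 0.2155]
ball [0.5101 0.2192 0.183 ]
tip [0.4301 0.212  0.192 ]
L [0.4602 0.2085 0.2155]
R [0.4717 0.2093 0.2155]
to [ 0.466  0.213  0.26  94.   ] slide [1.47 0.14 0.85] turn z -0.3 rows 0.3
to [ 0.466  0.213  0.19  94.   ] slide [0. 0. 7.] turn z 0.0 rows 1.1
```

arm_command(gripper=[2.6, 2.6, 2.6, 2.6, 2.6], slide=[[1.7, 0, 0.5], [1.7, 0, 0.5], [1.7, 0, 0.5], [1.7, 0, 0.5], [1.7, 0, 0.5]], turn=[[0, 0, -0.8], [0, 0, -0.8], [0, 0, -0.8], [0, 0, -0.8], [0, 0, -0.8]])

```text
clock: 20.68
position: [0.4642, 0.2163, 0.2634]
tool_rot: [3.141, -0.0, 1.651]
force: [1.2, 0.9, 0.1]
grip_width: 0.0258
```

Run:
```python
from h import *
s=bot.observe();print(s["clock"],s["position"],np.degrees(s["tool_rot"]),s["grip_width"])
m=vision.camera_model("wrist");w=vision.grab_frame("wrist");hsv=cv2.cvtColor(w,cv2.COLOR_BGR2HSV)
r=(((hsv[...,0]<8)|(hsv[...,0]>172))&(hsv[...,1]>130)&(hsv[...,2]>210)).astype(np.uint8)
n,l,st,c=cv2.connectedComponentsWithStats(r);i=1+np.argmax(st[1:,4]);x,y,ww,h,_=st[i];print(st[i],c[i])
for u,v in((x,y+h/2),(x+ww,y+h/2),(x+ww/2,y),(x+ww/2,y+h),c[i]):print(plane(m,u,v,.2155))
plan([(.4655,.2155,.191,94.6)])
```

```text
20.675 [0.4642 0.2163 0.2634] [179.9909  -0.0089  94.6169] 0.025837093504202584
[247 198  18  44 707] [256.1584 218.5757]
[0.4595 0.2181 0.2155]
[0.4706 0.219  0.2155]
[0.4639 0.2329 0.2155]
[0.4662 0.2036 0.2155]
[0.465  0.2195 0.2155]
to [ 0.466  0.216  0.191 94.6  ] slide [-0.09  0.12  7.24] turn z 0.0 rows 1.2
```

arm_command(gripper=[2.6, 2.6, 2.6, 2.6], slide=[[0, 0.1, 3], [0, 0.1, 5.5], [0, 0.1, 7.2], [0, 0.1, 7.2]], turn=[[0, 0, 0], [0, 0, 0], [0, 0, 0], [0, 0, 0]])

```text
clock: 21.22
position: [0.4649, 0.2162, 0.1907]
tool_rot: [-3.14, 0.001, 1.651]
force: [0.5, 0.1, -0.1]
grip_width: 0.0256
```

arm_command(gripper=[0.8, 0.8, 0.8, 0.8], slide=[[0, 0, 0], [0, 0, 0], [0, 0, 0], [0, 0, 0]], turn=[[0, 0, 0], [0, 0, 0], [0, 0, 0], [0, 0, 0]], force=30)

```text
clock: 21.72
position: [0.4655, 0.2167, 0.1918]
tool_rot: [3.141, -0.001, 1.652]
force: [-1.1, -0.3, 6.8]
grip_width: 0.0119
```

arm_command(gripper=[0.8, 0.8, 0.8], slide=[[0, 0, -0.5], [0, 0, -1], [0, 0, -1.9]], turn=[[0, 0, 0], [0, 0, 0], [0, 0, 0]], force=60)

```text
clock: 22.1
position: [0.465, 0.2164, 0.2107]
tool_rot: [-3.141, 0.0, 1.652]
force: [-0.0, -1.0, -0.0]
grip_width: 0.0105
```

Run:
```python
from h import *
s=bot.observe();print(s["clock"],s["position"],np.degrees(s["tool_rot"]),s["grip_width"],s["force"])
S=vision.camera_model("scene");D=vision.camera_model("side")
for n,M in(("scene",S),("side",D)):
    g=vision.grab_frame(n);cv2.imwrite(f"pics/{n}12.png",g);hsv=cv2.cvtColor(g,cv2.COLOR_BGR2HSV)
    r=(((hsv[...,0]<8)|(hsv[...,0]>172))&(hsv[...,1]>130)&(hsv[...,2]>60)).astype(np.uint8)
    N,l,st,c=cv2.connectedComponentsWithStats(r)
    for i in range(1,N):
        if st[i,4]>30: print(n,st[i],c[i])
    print(proj(M,(.466,.213,.19)))
g=cv2.imread("pics/side12.png");a=cv2.imread("pics/scene12.png")
cv2.imwrite("pics/c12.png",np.hstack([crop(g,125,210,80,60,5,None),crop(a,160,285,80,60,5,None)]))
```

```text
22.1 [0.465  0.2164 0.2107] [-179.9801    0.0137   94.6279] 0.010532460849371159 [-0.0261 -0.9867 -0.0066]
scene [114 137  25  17 184] [125.9728 145.0707]
scene [106 152  12   8  61] [111.9016 156.0164]
scene [124 168  13   7  64] [130.5781 171.3906]
[155.5865 285.1669]
side [175  82  10   9  62] [178.9355  86.4355]
side [188  83   7   8  44] [190.8864  86.5682]
side [200  83   6   8  37] [202.2432  86.5676]
side [115 193  16  18 117] [123.188  201.9573]
[119.828 203.201]
```

Key held (10.5 mm wide) and raised 19 mm, mid-range for passing the tip. I slide it off along the peg.

arm_command(gripper=[0.8, 0.8, 0.8, 0.8, 0.8], slide=[[0, -1.8, 0], [0, -3.6, 0], [0, -5.4, 0], [0, -7, 0], [0, -7, 0]], turn=[[0, 0, 0], [0, 0, 0], [0, 0, 0], [0, 0, 0], [0, 0, 0]])

```text
clock: 22.82
position: [0.3946, 0.2111, 0.2104]
tool_rot: [-3.141, -0.001, 1.653]
force: [0.3, 0.1, -0.1]
grip_width: 0.0108
```

arm_command(gripper=[0.8, 0.8, 0.8, 0.8], slide=[[0, 0, -4], [0, 0, -9], [0, 0, -13], [0, 0, -13]], turn=[[0, 0, 0], [0, 0, 0], [0, 0, 0], [0, 0, 0]])

```text
clock: 23.32
position: [0.3968, 0.2115, 0.3427]
tool_rot: [3.138, -0.003, 1.652]
force: [-0.2, -0.7, -1.0]
grip_width: 0.011
```

Run:
```python
from h import *
s=bot.observe();print(s["clock"],s["position"],np.degrees(s["tool_rot"]),s["grip_width"],s["force"])
plan([(.44,.05,.34,90),(.425,-.104,.30,85.7)])
```

```text
23.325 [0.3968 0.2115 0.3427] [179.8024  -0.1865  94.6357] 0.010994397972618674 [-0.1721 -0.7297 -0.9705]
to [ 0.44  0.05  0.34 90.  ] slide [-16.45   3.     0.27] turn z 4.6 rows 2.7
to [ 0.425 -0.104  0.3   85.7  ] slide [-15.4  -1.5   4. ] turn z 4.3 rows 2.6
```

arm_command(gripper=[0.8, 0.8, 0.8, 0.8], slide=[[-8, 1.5, 0], [-16.5, 3, 0], [-16.5, 3, 0], [-16.5, 3, 0]], turn=[[0, 0, 4.6], [0, 0, 4.6], [0, 0, 4.6], [0, 0, 4.6]])

```text
clock: 23.82
position: [0.4391, 0.0459, 0.34]
tool_rot: [3.142, 0.001, 1.566]
force: [-0.1, 1.2, -0.2]
grip_width: 0.011
```

arm_command(gripper=[0.8, 0.8, 0.8, 0.8, 0.8], slide=[[-8, -0.8, 2], [-15.4, -1.5, 4], [-15.4, -1.5, 6], [-15.4, -1.5, 8], [-15.4, -1.5, 8]], turn=[[0, 0, 4.3], [0, 0, 4.3], [0, 0, 4.3], [0, 0, 4.3], [0, 0, 4.3]])

```text
clock: 24.45
position: [0.4232, -0.1051, 0.2592]
tool_rot: [-3.139, 0.001, 1.496]
force: [1.2, 0.5, -0.6]
grip_width: 0.0107
```

Run:
```python
from h import *
s=bot.observe();print(s["clock"],s["position"],np.degrees(s["tool_rot"]),s["grip_width"],s["force"])
P=s["position"]
out=[]
for n in("side","scene","wrist"):
    M=vision.camera_model(n);g=vision.grab_frame(n);cv2.imwrite(f"pics/{n}13.png",g);np.savez(f"{n}13.npz",**M)
    q=P-[0,0,.092];print(n,"tip pred",proj(M,q),"mouth",proj(M,(.425,-.104,.128)),"head",proj(M,P+[0,0,.008]))
    c=(proj(M,q)+proj(M,(.425,-.104,.128)))/2
    c=np.clip(c,[40,30],[472,354]).astype(int);print("origin",c-[40,30]);out.append(crop(g,*c,80,60,5,None))
cv2.imwrite("pics/c13.png",np.vstack([np.hstack(out[:2]),np.hstack([out[2],np.zeros_like(out[2])])]))
```

```text
24.45 [ 0.4232 -0.1051  0.2592] [-179.8438    0.0677   85.695 ] 0.010653082344721303 [ 1.1652  0.5024 -0.604 ]
side tip pred [238.8594 244.9483] mouth [239.106 249.84 ] head [237.4028 228.5798]
origin [198 217]
scene tip pred [272.422  235.9014] mouth [270.9623 241.3985] head [274.5342 219.4214]
origin [231 208]
wrist tip pred [253.4912 199.8632] mouth [255.6921 183.6265] head [252.7099 270.1103]
origin [214 161]
```

View pics/c13.png

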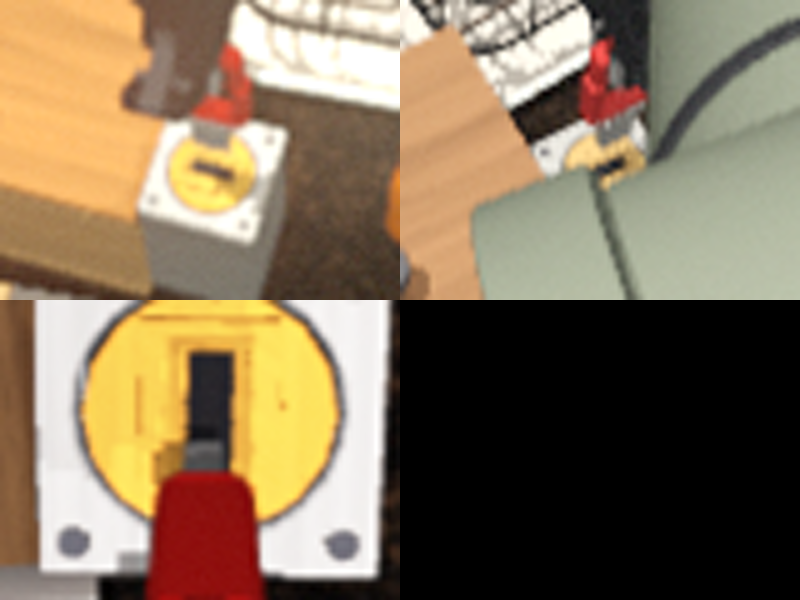

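The wrist crop shows the blade tip's far edge at full-image (255,189), with the slot centred on column 256.3 and its far end at row 171. The blade is nearly in line with the slot.

Run:
```python
from h import *
m=dict(np.load("wrist13.npz"));g=cv2.imread("pics/wrist13.png");hsv=cv2.cvtColor(g,cv2.COLOR_BGR2HSV)
ex=np.array([.9972,-.075,0]);ey=np.array([.075,.9972,0]);L=np.array([.425,-.104,0])
b=lambda p:np.round([(p-L)@ex*1e3,(p-L)@ey*1e3],1)
y=((hsv[...,0]>16)&(hsv[...,0]<34)&(hsv[...,1]>110)&(hsv[...,2]>110)).astype(np.uint8)
y[:,:220]=0;y[:,292:]=0;y[:120]=0;y[215:]=0
c=max(cv2.findContours(y,0,2)[0],key=cv2.contourArea);pts=c[:,0];pts=pts[pts[:,1]<190]
e=cv2.fitEllipse(pts.reshape(-1,1,2));print("plug ellipse",e,b(plane(m,*e[0],.128)))
print("slot far end row171",b(plane(m,256.3,171,.128)),"tip far edge",b(plane(m,254.9,189,.167)), b(plane(m,254.9,189,.163)))
P=bot.observe()["position"];print("tcp",b(P))
for n in("side","scene"):
    M=dict(np.load(f"{n}13.npz"))
# side: blade bottom center (210,142)/5+(198,217); scene blade bottom (617,132)-> (217,132)/5+(231,208)
S=dict(np.load("scene13.npz"));D=dict(np.load("side13.npz"))
t,err=tri(D,(198+210/5,217+142/5),S,(231+217/5,208+137/5));print("tip tri",t,err,b(t))
q,err=tri(D,(198+213/5,217+170/5),S,(231+207/5,208+163/5));print("slot tri",q,err,b(q))
```

```text
plug ellipse ((254.2998504638672, 174.3734588623047), (31.685487747192383, 51.53476333618164), 86.97782135009766) [-1.2  8.2]
slot far end row171 [ 0.5 11.2] tip far edge [-0.7  7.3] [-0.7  6. ]
tcp [-0.7 -0.7]
tip tri [ 0.4201 -0.1087  0.1727] 0.0007769096834711244 [-4.6 -5. ]
slot tri [ 0.4238 -0.1085  0.1278] 0.001974768942804063 [-0.9 -4.5]
```

arm_command(gripper=[0.8, 0.8, 0.8, 0.8, 0.8], slide=[[0.2, 0.12, 1.5], [0.2, 0.12, 3], [0.2, 0.12, 3.8], [0.2, 0.12, 4.4], [0.2, 0.12, 4.8]], turn=[[0, 0, 0], [0, 0, 0], [0, 0, 0], [0, 0, 0], [0, 0, 0]])

```text
clock: 25.22
position: [0.425, -0.1034, 0.212]
tool_rot: [-3.141, 0.0, 1.496]
force: [0.0, -0.5, 0.5]
grip_width: 0.0106
```

Run:
```python
from h import *
s=bot.observe();print(s["clock"],s["position"],np.degrees(s["tool_rot"]),s["grip_width"],s["force"],s["moment"])
```

```text
25.225 [ 0.425  -0.1034  0.212 ] [-179.9932    0.0075   85.716 ] 0.010565422269587763 [ 0.0455 -0.5053  0.5097] [-0.0523  0.0157  0.0185]
```

No resistance with the tip about 8 mm in, so I continue.

arm_command(gripper=[0.8, 0.8, 0.8, 0.8, 0.8], slide=[[0, 0, 0.5], [0, 0, 1], [0, 0, 1.5], [0, 0, 2], [0, 0, 2.3]], turn=[[0, 0, 0], [0, 0, 0], [0, 0, 0], [0, 0, 0], [0, 0, 0]])

```text
clock: 25.85
position: [0.425, -0.1033, 0.189]
tool_rot: [-3.141, 0.0, 1.496]
force: [0.0, -0.2, -0.9]
grip_width: 0.0107
```

arm_command(gripper=[0.8, 0.8, 0.8, 0.8], slide=[[0, 0, 0.2], [0, 0, 0.4], [0, 0, 0.55], [0, 0, 0.65]], turn=[[0, 0, 0], [0, 0, 0], [0, 0, 0], [0, 0, 0]])

```text
clock: 26.35
position: [0.4258, -0.1035, 0.184]
tool_rot: [3.14, -0.001, 1.496]
force: [-11.5, 4.9, 58.3]
grip_width: 0.0109
```

The key seated at TCP z = 0.184 m, as predicted for fully in. I ease the push and turn clockwise.

arm_command(gripper=[0.8, 0.8, 0.8, 0.8, 0.8], slide=[[0, 0, -0.12], [0, 0, -0.12], [0, 0, -0.12], [0, 0, -0.12], [0, 0, -0.12]], turn=[[0, 0, 0], [0, 0, 8], [0, 0, 16], [0, 0, 24], [0, 0, 32]])

```text
clock: 26.98
position: [0.4258, -0.1035, 0.1845]
tool_rot: [3.14, -0.001, 0.933]
force: [0.2, -0.5, 7.7]
grip_width: 0.0105
```

Run:
```python
from h import *
s=bot.observe();print(s["clock"],s["position"],np.degrees(s["tool_rot"]),s["grip_width"],s["force"],s["moment"],s["qpos"])
```

```text
26.975 [ 0.4258 -0.1035  0.1845] [179.9076  -0.0467  53.4772] 0.010459559763624893 [ 0.1585 -0.4839  7.7277] [-0.2636 -0.0188  0.0544] [-0.6417  0.4789  0.998   2.151  -0.5704  0.8003  0.0828]
```

arm_command(gripper=[0.8, 0.8, 0.8, 0.8, 0.8], slide=[[0, 0, 0], [0, 0, 0], [0, 0, 0], [0, 0, 0], [0, 0, 0]], turn=[[0, 0, 9], [0, 0, 18], [0, 0, 27], [0, 0, 36], [0, 0, 42]])

```text
clock: 27.6
position: [0.4261, -0.1041, 0.1846]
tool_rot: [3.139, -0.002, 0.2]
force: [3.7, -5.1, 6.1]
grip_width: 0.0108
```

Run:
```python
from h import *
s=bot.observe();print(s["clock"],s["position"],np.degrees(s["tool_rot"]),s["grip_width"],s["force"],s["moment"])
```

```text
27.6 [ 0.4261 -0.1041  0.1846] [179.8629  -0.1072  11.4852] 0.010777353030172217 [ 3.6937 -5.095   6.1011] [-1.3057 -0.6104  0.0981]
```

arm_command(gripper=[0.8, 0.8, 0.8, 0.8, 0.8], slide=[[0, 0, 0], [0, 0, 0], [0, 0, 0], [0, 0, 0], [0, 0, 0]], turn=[[0, 0, 4], [0, 0, 8], [0, 0, 10], [0, 0, 12], [0, 0, 12]])

```text
clock: 28.22
position: [0.426, -0.1044, 0.1846]
tool_rot: [3.139, -0.002, -0.005]
force: [2.4, -6.8, 6.7]
grip_width: 0.0109
```

Run:
```python
from h import *
s=bot.observe();print(s["clock"],s["position"],np.degrees(s["tool_rot"]),s["grip_width"],s["force"],s["moment"])
```

```text
28.225 [ 0.426  -0.1044  0.1846] [179.8613  -0.1171  -0.27  ] 0.010868563274617197 [ 2.429  -6.8063  6.7005] [-1.537  -0.5331  0.647 ]
```

The moment rose from 0.1 to 0.65 N m after 86°, so the plug is at its stop. Now I turn it back home.

arm_command(gripper=[0.8, 0.8, 0.8, 0.8, 0.8], slide=[[0, 0, 0], [0, 0, 0], [0, 0, 0], [0, 0, 0], [0, 0, 0]], turn=[[0, 0, -9], [0, 0, -18], [0, 0, -27], [0, 0, -36], [0, 0, -45]])

```text
clock: 28.85
position: [0.4258, -0.1035, 0.1845]
tool_rot: [3.14, -0.001, 0.786]
force: [-0.9, -1.4, 8.9]
grip_width: 0.011
```

arm_command(gripper=[0.8, 0.8, 0.8, 0.8, 0.8], slide=[[0, 0, 0], [0, 0, 0], [0, 0, 0], [0, 0, 0], [0, 0, 0]], turn=[[0, 0, -9], [0, 0, -18], [0, 0, -27], [0, 0, -36], [0, 0, -43]])

```text
clock: 29.48
position: [0.4252, -0.1033, 0.1845]
tool_rot: [3.141, -0.001, 1.536]
force: [-4.0, 2.2, 14.2]
grip_width: 0.0107
```

Run:
```python
from h import *
s=bot.observe();print(s["clock"],s["position"],np.degrees(s["tool_rot"]),s["grip_width"],s["force"],s["moment"])
```

```text
29.475 [ 0.4252 -0.1033  0.1845] [179.9677  -0.038   87.9856] 0.010716611372928772 [-3.9583  2.2319 14.2044] [ 0.3608  1.1617 -0.0817]
```

arm_command(gripper=[0.8, 0.8, 0.8, 0.8, 0.8], slide=[[0, 0, 0], [0, 0, 0], [0, 0, 0], [0, 0, 0], [0, 0, 0]], turn=[[0, 0, -3], [0, 0, -5], [0, 0, -7], [0, 0, -7], [0, 0, -7]])

```text
clock: 30.1
position: [0.4251, -0.1033, 0.1844]
tool_rot: [3.141, -0.001, 1.653]
force: [-4.1, 0.5, 16.1]
grip_width: 0.0109
```

Run:
```python
from h import *
s=bot.observe();print(s["clock"],s["position"],np.degrees(s["tool_rot"]),s["grip_width"],s["force"],s["moment"])
```

```text
30.1 [ 0.4251 -0.1033  0.1844] [179.9716  -0.0398  94.6972] 0.010925502323236198 [-4.1157  0.5141 16.0857] [ 0.3926  1.1522 -0.3118]
```

arm_command(gripper=[0.8, 0.8, 0.8], slide=[[0, 0, 0], [0, 0, 0], [0, 0, 0]], turn=[[0, 0, -2], [0, 0, -2], [0, 0, -2]])

```text
clock: 30.48
position: [0.4251, -0.1033, 0.1844]
tool_rot: [3.141, -0.001, 1.687]
force: [-4.3, 1.6, 16.6]
grip_width: 0.011
```

Run:
```python
from h import *
s=bot.observe();print(s["clock"],np.degrees(s["tool_rot"]),s["moment"])
```

```text
30.475 [179.9669  -0.0462  96.6554] [ 0.4403  1.1099 -0.8441]
```

arm_command(gripper=[0.8, 0.8, 0.8], slide=[[0, 0, -0.1], [0, 0, -0.1], [0, 0, -0.1]], turn=[[0, 0, 6], [0, 0, 10], [0, 0, 10]])

```text
clock: 30.85
position: [0.4251, -0.1032, 0.185]
tool_rot: [3.142, 0.0, 1.514]
force: [0.1, -0.6, -0.4]
grip_width: 0.0105
```

Run:
```python
from h import *
s=bot.observe();print(s["clock"],s["position"],np.degrees(s["tool_rot"]),s["force"],s["moment"])
```

```text
30.85 [ 0.4251 -0.1032  0.185 ] [179.9995   0.0114  86.7602] [ 0.1444 -0.5693 -0.4248] [ 0.0396  0.0184 -0.005 ]
```

Home stop confirmed (moment −0.84 N m), and the key is now free in the middle of its play. I draw it straight out.

arm_command(gripper=[0.8, 0.8, 0.8, 0.8, 0.8], slide=[[0, 0, -1], [0, 0, -2.2], [0, 0, -3.6], [0, 0, -5], [0, 0, -9]], turn=[[0, 0, 0], [0, 0, 0], [0, 0, 0], [0, 0, 0], [0, 0, 0]])

```text
clock: 31.48
position: [0.4244, -0.1033, 0.2757]
tool_rot: [-3.14, 0.001, 1.514]
force: [-0.6, 0.3, -0.1]
grip_width: 0.0107
```

Run:
```python
from h import *
s=bot.observe();P=s["position"];print(s["clock"],P,np.degrees(s["tool_rot"]),s["grip_width"],s["force"],s["moment"])
m=vision.camera_model("wrist");g=vision.grab_frame("wrist");cv2.imwrite("pics/w14.png",g);np.savez("w14.npz",**m)
hsv=cv2.cvtColor(g,cv2.COLOR_BGR2HSV);a=cv2.imread("pics/wrist13.png");h2=cv2.cvtColor(a,cv2.COLOR_BGR2HSV)
for n,h in(("before",h2),("now",hsv)):
    r=(((h[...,0]<8)|(h[...,0]>172))&(h[...,1]>130)&(h[...,2]>60)).astype(np.uint8)
    N,l,st,c=cv2.connectedComponentsWithStats(r);i=1+np.argmax(st[1:,4]);print(n,st[i],c[i])
d=(hsv[...,2]<70).astype(np.uint8);u,v=proj(m,(.425,-.104,.128)).astype(int)
D=np.zeros_like(d);D[v-25:v+12,u-12:u+12]=d[v-25:v+12,u-12:u+12]
c=max(cv2.findContours(D,0,2)[0],key=cv2.contourArea);print("slot",cv2.minAreaRect(c))
ST=np.array([np.cos(np.radians(4.6)),np.sin(np.radians(4.6))])
key=np.array([.465,.2164]);out=key-ST*.07
plan([(.42,.05,.34,90),(out[0]-.005,out[1],.34,94.6),(out[0],out[1],.2115,94.6)])
```

```text
31.475 [ 0.4244 -0.1033  0.2757] [-179.8833    0.0423   86.7226] 0.010743237180657493 [-0.6131  0.2549 -0.1372] [ 0.0076 -0.0565  0.0481]
before [ 240  195   30  132 3348] [254.7303 262.9925]
now [ 240  195   30  133 3369] [254.6993 262.9362]
slot ((255.5, 179.5), (19.0, 7.0), 90.0)
to [ 0.42  0.05  0.34 90.  ] slide [15.39 -1.51 -5.99] turn z -3.4 rows 2.7
to [ 0.39   0.211  0.34  94.6  ] slide [16.08 -2.98 -0.  ] turn z -4.6 rows 2.6
to [ 0.395  0.211  0.212 94.6  ] slide [-0.04  0.5  12.85] turn z -0.0 rows 2.1
```

The key has kept its pose in the hand (red blob identical to before), and the slot is in line with the box axes, i.e. home. I go back to the hook along the same path.

arm_command(gripper=[0.8, 0.8, 0.8, 0.8], slide=[[5, -0.5, -6], [10, -1, -6.5], [15.4, -1.5, -6.5], [15.4, -1.5, -6.5]], turn=[[0, 0, -3.3], [0, 0, -3.3], [0, 0, -3.3], [0, 0, -3.3]])

```text
clock: 32.02
position: [0.4186, 0.0554, 0.3407]
tool_rot: [3.141, -0.001, 1.578]
force: [-0.2, -1.4, 0.0]
grip_width: 0.0104
```

arm_command(gripper=[0.8, 0.8, 0.8, 0.8], slide=[[8, -1.5, 0], [16, -3, 0], [16, -3, 0], [16, -3, 0]], turn=[[0, 0, -4.6], [0, 0, -4.6], [0, 0, -4.6], [0, 0, -4.6]])

```text
clock: 32.52
position: [0.3883, 0.213, 0.3402]
tool_rot: [3.141, 0.001, 1.655]
force: [0.8, -1.0, -0.9]
grip_width: 0.0107
```

Run:
```python
from h import *
s=bot.observe();P=s["position"];print(s["clock"],P,np.degrees(s["tool_rot"]),s["grip_width"],s["force"],s["qd"])
plan([(.393,.2105,.2107,94.6)])
```

```text
32.525 [0.3883 0.213  0.3402] [179.9912   0.0452  94.8235] 0.01073023540253272 [ 0.8297 -1.0083 -0.8624] [ 0.0379 -0.0232  0.0479  0.0222  0.0193  0.0008  0.0335]
to [ 0.393  0.21   0.211 94.6  ] slide [-0.29  0.44 12.95] turn z 0.2 rows 2.1
```

arm_command(gripper=[0.8, 0.8, 0.8, 0.8, 0.8], slide=[[-0.2, 0.2, 5], [-0.2, 0.4, 10], [-0.2, 0.4, 13], [-0.2, 0.4, 13], [-0.2, 0.4, 13]], turn=[[0, 0, 0.2], [0, 0, 0.2], [0, 0, 0.2], [0, 0, 0.2], [0, 0, 0.2]])

```text
clock: 33.15
position: [0.3937, 0.2093, 0.2114]
tool_rot: [3.14, -0.001, 1.647]
force: [-0.0, -0.2, -0.1]
grip_width: 0.0108
```

Run:
```python
from h import *
s=bot.observe();P=s["position"];print(s["clock"],P,np.degrees(s["tool_rot"]),s["grip_width"],s["force"])
plan([(.465,.2164,.2107,94.6)])
```

```text
33.15 [0.3937 0.2093 0.2114] [179.9334  -0.0413  94.3759] 0.010793774677994248 [-0.0329 -0.2342 -0.1173]
to [ 0.465  0.216  0.211 94.6  ] slide [0.17 7.16 0.07] turn z -0.2 rows 1.1
```

arm_command(gripper=[0.8, 0.8, 0.8, 0.8, 0.8], slide=[[0.15, 0.2, 0.05], [0.15, 2, 0.05], [0.15, 3.8, 0.05], [0.15, 5.5, 0.05], [0.15, 7.1, 0.05]], turn=[[0, 0, 0], [0, 0, 0], [0, 0, 0], [0, 0, 0], [0, 0, 0]])

```text
clock: 33.78
position: [0.4646, 0.217, 0.2103]
tool_rot: [3.141, -0.001, 1.648]
force: [-1.4, -0.0, 0.1]
grip_width: 0.0108
```

arm_command(gripper=[0.8, 0.8, 0.8, 0.8], slide=[[0, 0, 0], [0, 0, 0.8], [0, 0, 1.4], [0, 0, 1.8]], turn=[[0, 0, 0], [0, 0, 0], [0, 0, 0], [0, 0, 0]])

```text
clock: 34.28
position: [0.4632, 0.2168, 0.1914]
tool_rot: [-3.141, -0.0, 1.648]
force: [-16.7, -3.0, 58.7]
grip_width: 0.0107
```

Run:
```python
from h import *
s=bot.observe();P=s["position"];print(s["clock"],P,np.degrees(s["tool_rot"]),s["grip_width"],s["force"])
```

```text
34.275 [0.4632 0.2168 0.1914] [-179.9711   -0.0145   94.4504] 0.010683996274318566 [-16.7049  -3.0046  58.6988]
```

The key rests on the peg, pressing a bit hard. I ease up and release.

arm_command(gripper=[0.8, 0.8, 0.8], slide=[[0, 0, -0.12], [0, 0, -0.12], [0, 0, -0.12]], turn=[[0, 0, 0], [0, 0, 0], [0, 0, 0]], force=20)

```text
clock: 34.65
position: [0.4635, 0.2166, 0.1926]
tool_rot: [-3.141, 0.0, 1.648]
force: [0.2, 0.2, 0.3]
grip_width: 0.0111
```

arm_command(gripper=[1.6, 2, 2.4, 2.6, 2.6], slide=[[0, 0, 0], [0, 0, 0], [0, 0, 0], [0, 0, 0], [0, 0, 0]], turn=[[0, 0, 0], [0, 0, 0], [0, 0, 0], [0, 0, 0], [0, 0, 0]])

```text
clock: 35.28
position: [0.4636, 0.2166, 0.1927]
tool_rot: [3.142, 0.0, 1.648]
force: [0.4, -0.5, 0.3]
grip_width: 0.0263
```

arm_command(gripper=[2.6, 2.6, 2.6, 2.6, 2.6], slide=[[0, 0, 0], [0, 0, -1.5], [0, 0, -3.5], [0, 0, -7], [0, 0, -12]], turn=[[0, 0, 0], [0, 0, 0], [0, 0, 0], [0, 0, 0], [0, 0, 0]])

```text
clock: 35.9
position: [0.4633, 0.2162, 0.3143]
tool_rot: [-3.141, 0.001, 1.648]
force: [-0.0, 1.6, 0.0]
grip_width: 0.0257
```

arm_command(gripper=[2.6, 2.6, 2.6, 2.6, 2.6], slide=[[-6, 0, -2], [-12, 0, -4], [-18, 0, -4], [-24, 0, -4], [-24, 0, -4]], turn=[[0, 0, 0], [0, 0, 0], [0, 0, 0], [0, 0, 0], [0, 0, 0]])

```text
clock: 36.52
position: [0.4818, -0.0275, 0.354]
tool_rot: [3.14, 0.0, 1.641]
force: [0.1, -0.2, 0.2]
grip_width: 0.0259
```

Run:
```python
from h import *
s=bot.observe();P=s["position"];print(s["clock"],P,s["grip_width"],s["force"])
g=vision.grab_frame("side");a=vision.grab_frame("scene");w=vision.grab_frame("wrist")
for n,f,f0 in(("side",g,"pics/side0.png"),("scene",a,"pics/scene0.png")):
    for t,h in(("start",cv2.imread(f0)),("now",f)):
        h=cv2.cvtColor(h,cv2.COLOR_BGR2HSV);r=(((h[...,0]<8)|(h[...,0]>172))&(h[...,1]>130)&(h[...,2]>60)).astype(np.uint8)
        r[:170]=0;N,l,st,c=cv2.connectedComponentsWithStats(r);i=[j for j in range(1,N) if st[j,4]>30 and c[j][0]<200];print(n,t,[(st[j].tolist(),c[j].round(1).tolist()) for j in i])
cv2.imwrite("pics/c15.png",np.vstack([np.hstack([cv2.resize(g,(400,300)),cv2.resize(a,(400,300))]),np.hstack([crop(g,125,210,80,60,5,None),crop(a,160,285,80,60,5,None)])]))
```

```text
36.525 [ 0.4818 -0.0275  0.354 ] 0.025939459736436275 [ 0.1225 -0.1517  0.1734]
side start [([109, 196, 23, 18, 248], [120.3, 204.3])]
side now [([109, 196, 23, 19, 246], [120.0, 204.6])]
scene start [([124, 170, 13, 5, 54], [130.6, 171.9]), ([105, 220, 14, 15, 152], [111.2, 227.3]), ([147, 277, 19, 20, 183], [155.7, 286.0])]
scene now [([124, 170, 13, 5, 54], [130.6, 171.9]), ([105, 220, 14, 15, 150], [111.3, 226.8]), ([148, 278, 19, 19, 184], [156.2, 286.6])]
```

View pics/c15.png

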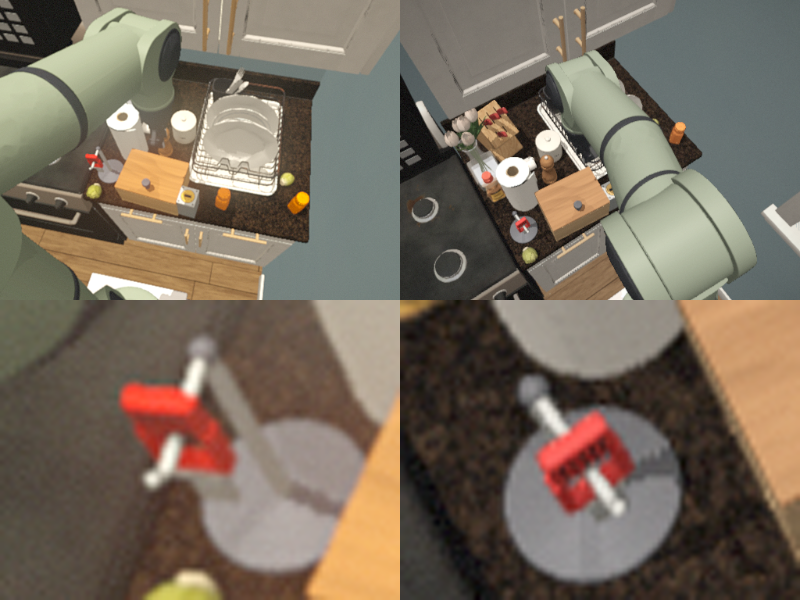

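The key hangs where it started (its blob is within 1 px of the start in both views), the lid is shut, and the worktop looks unchanged otherwise. I hand in.

```bash
python3 -c "
from workcell import job_done; print(job_done())"
```

```text
the job is handed in; nothing more can be done
None
```

The job is done and handed in at about 37 s of the 210 s allowed.

- **Food:** I put the spice jar and the salt shaker in the box and shut the lid. There was no lemon. The orange look-alike jars and everything else were left alone.
- **Lid:** The last pictures show it flat and square on the box.
- **Key:** I took it off its hook and pushed it in until its shoulder seated, at the height I had worked out for fully in.
    - **Turn to the stop:** I turned it about 86° clockwise; the moment jumped from 0.1 to 0.65 N m at the stop.
    - **Return home:** I turned it back until the home stop showed −0.84 N m. After I drew it out, the slot was back in line with the box.
    - **Back on the hook:** It hangs within a pixel of its starting place in both views.

**What went less cleanly:**
- The jar tipped towards the left wall inside the box before the lid shut. It is still inside, and the lid closed fully over it.
- I pressed harder than needed, about 59–69 N through the fingers, when shutting the lid, seating the key and hanging it. That is above the 40 N allowed for the arm or gripper body, though these were finger contacts, and below the 120 N wrist limit.
- My triangulated position for the key tip disagreed by about 4 mm with the wrist view; I used the wrist view, and the key went in freely.

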